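# Make up the pickling kit and the jam kit

### The job

Make up two kits from the stock in front of you. Pickling kit, in the long three-bay tray: the wooden tamper in the middle bay, the tall slim jar in one end bay and the small jar in the other. Jam kit, in the two-bay tray: the squat jar in one bay and the yellow funnel, still spout up, in the other; stand everything upright on the tray floor, set it down gently without dropping it or knocking anything over, and leave the big jar and the whisk where they are.

Things in the scene. Friction and masses are not known exactly. Their poses are not given: they have to be found in the camera images.
- tall_jar_mid (a point): tall slim empty glass jar, lid screwed shut: a straight upright cylinder 50 mm in diameter and 110 mm tall, 0.16 kg, its metal lid (top 16 mm) as wide as the glass. The point is on its upright axis, half-way up; z points up.
- squat_jar_mid (a point): squat wide empty glass jar, lid screwed shut: a straight upright cylinder 64 mm in diameter and 70 mm tall, 0.16 kg, its metal lid (top 16 mm) as wide as the glass. The point is on its upright axis, half-way up; z points up.
- small_jar_mid (a point): small empty glass jar, the narrowest and lowest of the jars, lid screwed shut: a straight upright cylinder 40 mm in diameter and 60 mm tall, 0.07 kg, its metal lid (top 13 mm) as wide as the glass. The point is on its upright axis, half-way up; z points up.
- funnel_mid (a point): yellow plastic funnel standing on its wide mouth (72 mm in diameter) with the spout upward, 100 mm tall, 0.05 kg. The cone narrows from the mouth to 24 mm at 50 mm above the mouth; from there to the top the spout is a straight tube 22 mm in diameter, so the spout is gripped 0 to 50 mm above this point. The point is on its upright axis, half-way up; z points up.
- tamper_mid (a point): wooden tamper (pounder for packing jars) standing on its round foot, 110 mm tall, 0.12 kg. The foot is 44 mm in diameter and 38 mm high and tapers to the handle, a straight round rod 24 mm in diameter from 52 mm to 110 mm above the foot's underside, so the handle is gripped 0 to 50 mm above this point. The point is on its upright axis, half-way up; z points up.
- tray3: the long low wooden tray with three equal bays in a row, fixed to the table: 96 mm (its x) by 280 mm (its y) outside, walls 22 mm high and 4 mm thick, floor 4 mm thick. Origin: centre of its underside, on the table. The row of bays runs along the tray's y: bay centres at y = -92, 0 and +92 mm, x = 0; each bay is 88 mm square inside.
- tray2: the shorter low wooden tray with two equal bays side by side, fixed to the table: 96 mm (its x) by 188 mm (its y) outside, walls 22 mm high and 4 mm thick, floor 4 mm thick. Origin: centre of its underside, on the table. Bay centres at y = -46 and +46 mm, x = 0; each bay is 88 mm square inside.
- big_jar_mid (a point): bystander: the biggest glass jar, lidded, 92 mm in diameter and 150 mm tall, standing loose beside the work; it stays where it is. The point is on its upright axis, half-way up; z points up.
- whisk_mid (a point): bystander: stainless steel whisk lying flat on the table, 220 mm long along its x, 52 mm wide, 20 mm high, handle towards its -x; it stays where it is. The point is at the middle of its length, 10 mm above the table.
Not all that is in view belongs to the job. Leave any black or pink look-alike of the part that bears squat_jar_mid alone.

How it is judged:
By the outcome, as a careful person would: the job done as asked, in the order asked, and still so for the second after the job is handed in, with the robot touching nothing.
It also fails if it takes over 128 s, if anything falls off the work surface, if the arm or the gripper's body presses on something with over 40 N, if the wrist force passes 120 N, or if a joint passes its speed limit or range.

### The arm

A 6-joint arm with a two-finger parallel gripper is mounted at the origin on the work surface. World frame = base frame: x ahead of the robot, y to its left, z up, the work surface at z = 0. Lengths are in m, angles in rad, forces in N, time in s.
With the tool pointing down it reaches from about 0.425 to 0.925 m from the base axis. Payload 12.5 kg.
Tool frame: the origin (TCP) lies midway between the tips of the shut fingers; the grasp point (between the pads) lies 19 mm behind it; z points along the fingers, y is the direction in which the jaws open and shut (so a half turn about z gives the same grasp; the last joint's range is limited). The gripper opens to 85 mm and grips with 20 to 120 N. Pads are 22 mm wide; open, the fingers measure 114 mm over their backs; the gripper's body (76 mm by 85 mm) begins 54 mm behind the grasp point. The pads swing forward as they close: fully open they stand 13 mm farther back than shut.
Start: joints at [-1.22, 0.491, 1.559, -0, 1.092, -0.106], TCP at [0.276, -0.561, 0.231] pointing down, gripper open.
Joint ranges: [-3.1, 3.1], [-0.84, 2.19], [0.05, 2.79], [-1.13, 4.28], [0.06, 2.93], [-2.69, 2.69]. Speed limits (rad/s): [2.22, 2.22, 2.79, 3.14, 3.14, 3.14].

### API

Orientations are given as a unit quaternion [x, y, z, w].
In Python, from bench import arm gives the robot as it stands.
- The arm moves only by the tool carry_out, never from a script. Its argument "series" is a list of rows, each a list of 7 numbers: the closure in counts, from 0 (fully open) to 255 (shut), then the shift along the world's x, y, z in mm, then the turn, a rotation vector about the world's x, y, z in degrees. A call has 1 to 10 rows; each row shifts and turns the pose as measured when the row begins; what a row does not reach is not made up. A row lasts 1/8 s, in which the tool goes at most 62.5 mm and 10.7 degrees, less where a joint would pass 70% of its speed; a pose out of reach is approached as far as the arm can. A call with a gripper value outside its range is refused whole. The fingers move at their own pace and stop on an object; "squeeze" is the grip in N (left out, the last holds). Time passes only in rows, so rows that do not move let the fingers close. It gives the time, the measured TCP pose, the force and the opening at its end, in the units of the state.
- arm.observe(): the state, without advancing time (a new reading comes with each control period).
- arm.get_image(name): name is "scene" or "top" or "wrist"; returns the picture (400x640x3 uint8, blue, green, red); there is no depth.
- arm.camera_model(name): a dict with "fx", "fy", "cx", "cy" (pixels), "k1" (the pictures are not rectified: a ray, as slopes to the right and down, at radius r is drawn at 1 + k1 r^2 times it, then the intrinsics apply), "world_from_camera" (4x4, takes a point from camera to world coordinates). Camera axes: x right, y up, looking along -z (the intrinsics and any distortion apply to the point x, -y, -z); pixel columns grow to the right and rows downward; lengths in m; the calibration is good to about 2 mm. A picture is of the moment at which its call begins: read the wrist's pose just before it. camera_model takes no time and is no camera call; for the wrist camera it gives the pose at the moment of the call.
- arm.finish_job(): hands the job in, once; it reports no verdict.
The state is a dict: "time_s": time; "joint_positions": joint angles; "dq": joint speeds; "effort": joint torques, N m; "tcp_pos": TCP position; "orientation": TCP orientation; "contact_force": force on the tool from outside, world axes, zero at the start; "wrist_torque": the same for the moment, N m; "gripper_width": opening from 0.0 (shut) to 1.0 (fully open).
Only numpy, scipy, OpenCV 4.12 (cv2) and the standard library are available. Lean on these libraries where they do the work, as an engineer would, in place of code of your own. Each camera call takes 0.05 s, during which the arm holds its last target.

## Working session

There is one attempt and no reset: what is moved stays moved. The work goes in short steps, Python scripts to look and compute and a tool call to move; the robot and the scene stay as the last step left them, time stands still between calls to the robot, and variables do not carry over. Pictures are saved under pics/ and viewed, and the job is handed in when it is done.

Besides the shell and the picture viewer there is one more tool, called after ">>>" as a command line: name --pt "numbers of a row" for each row, then --argument value for the rest. carry_out: Moves the arm, as the interface text tells. Its arguments: {"type":"object","properties":{"series":{"type":"array","items":{"type":"array","items":{"type":"number"}}},"squeeze":{"type":"number"}},"required":["series"]}

```bash
mkdir -p pics; ls; python3 - <<'E'
from bench import arm
import cv2
for n in ("scene","top","wrist"):
    cv2.imwrite(f"pics/{n}0.png",arm.get_image(n)); m=arm.camera_model(n); print(n,m)
print(arm.observe())
E
```

```text
pics
scene {'fx': 385.2864598596754, 'fy': 385.2864598596754, 'cx': 323.8376043365281, 'cy': 207.5061224345111, 'k1': 0.004181063896039482, 'world_from_camera': array([[ 0.24810393, -0.80018642,  0.5460276 ,  1.04573126],
       [ 0.96865693,  0.21200406, -0.12945283, -0.11827721],
       [-0.01217367,  0.56103117,  0.82770516,  0.96439468],
       [ 0.        ,  0.        ,  0.        ,  1.        ]])}
top {'fx': 427.94434972972397, 'fy': 427.94434972972397, 'cx': 319.649309513552, 'cy': 202.62832224544044, 'k1': -0.0052588313951977056, 'world_from_camera': array([[ 2.09649139e-02,  9.92136147e-01, -1.23395052e-01,
         2.92151035e-01],
       [-9.99778693e-01,  2.10197385e-02, -8.57666559e-04,
        -1.87649661e-02],
       [ 1.74280973e-03,  1.23385725e-01,  9.92357257e-01,
         1.56343147e+00],
       [ 0.00000000e+00,  0.00000000e+00,  0.00000000e+00,
         1.00000000e+00]])}
wrist {'fx': 294.48113629091796, 'fy': 294.48113629091796, 'cx': 321.44408903403195, 'cy': 198.14654154030976, 'k1': 0.005827327506485454, 'world_from_camera': array([[ 0.4411241 ,  0.86075648,
[... 211 characters left out ...]
}
{'time_s': 0.15, 'joint_positions': array([-1.21959902e+00,  4.91425271e-01,  1.55928070e+00,  4.90638792e-05,
        1.09169524e+00, -1.05576421e-01]), 'dq': array([-0.00129992, -0.00400093, -0.00401888,  0.00053612,  0.00201213,
        0.00060576]), 'effort': array([ 1.69314018e-03, -6.18707442e+01, -2.61692888e+01, -1.23306404e-04,
        3.19017920e-03,  9.92674956e-06]), 'tcp_pos': array([ 0.27565223, -0.56076519,  0.23086929]), 'orientation': array([ 9.74035370e-01,  2.26395527e-01, -2.79233473e-05, -4.03898376e-04]), 'contact_force': array([-0.90709752, -0.41701581,  1.16144582]), 'wrist_torque': array([-0.00195793, -0.01193029, -0.00439981]), 'gripper_width': 0.9980829866189844}
```

View pics/scene0.png

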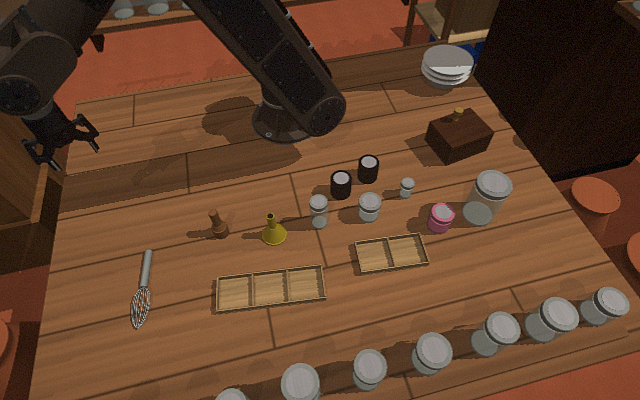

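View pics/top0.png

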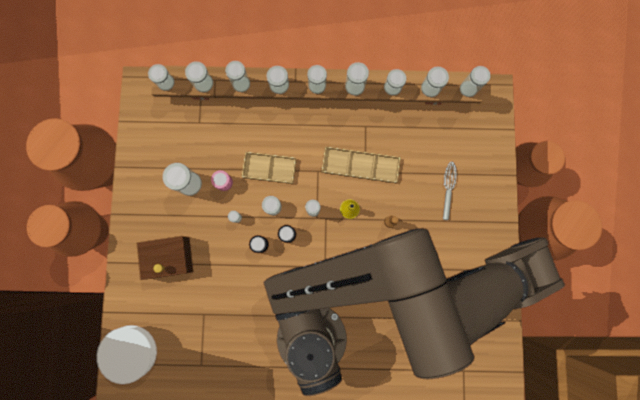

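View pics/wrist0.png

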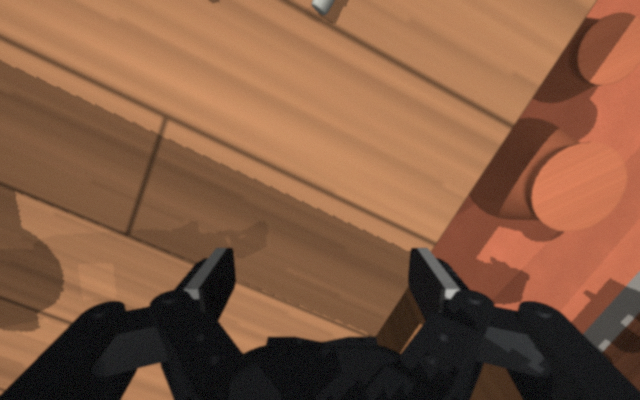

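The scene picture shows:
- whisk at scene (141,288)
- tamper (217,225)
- funnel (273,230)
- tall jar (318,212)
- squat jar (369,207)
- small jar (407,188)
- black look-alikes (341,184) and (368,169), pink look-alike (440,217)
- big jar (488,198)
- tray3 around (271,288), tray2 around (391,252)

The squat jar candidates are the clear one at scene (369,207), the two black ones and the pink one. The clear glass one fits the description. I'll enlarge to confirm.

```bash
python3 - <<'E'
import cv2
t=cv2.imread("pics/top0.png"); s=cv2.imread("pics/scene0.png")
cv2.imwrite("pics/tc1.png",cv2.resize(t[140:240,210:410],None,fx=4,fy=4,interpolation=cv2.INTER_CUBIC))
cv2.imwrite("pics/sc1.png",cv2.resize(s[140:260,290:470],None,fx=4.4,fy=4.4,interpolation=cv2.INTER_CUBIC))
cv2.imwrite("pics/sc2.png",cv2.resize(s[190:320,190:340],None,fx=4.5,fy=4.5,interpolation=cv2.INTER_CUBIC))
E
```

```text
(no output)
```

View pics/tc1.png

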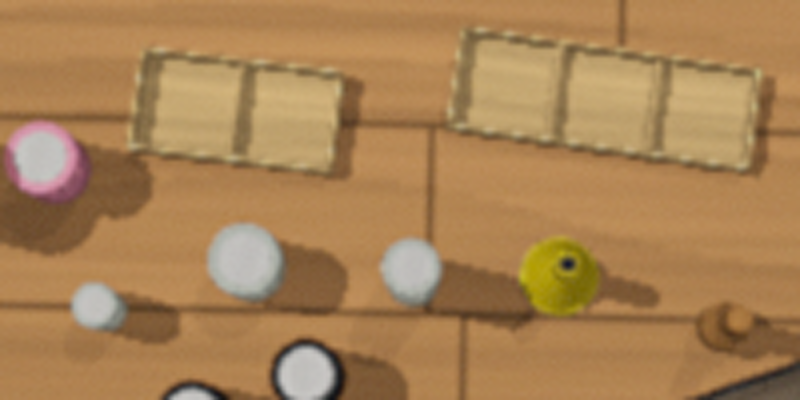

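View pics/sc1.png

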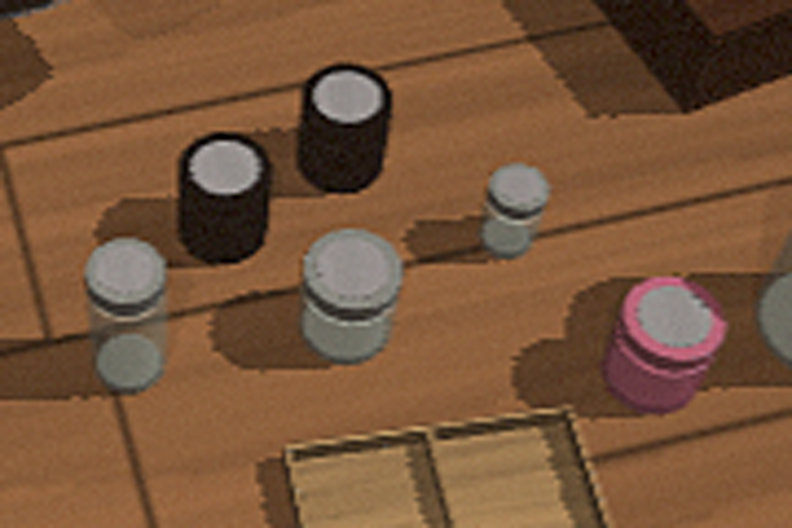

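View pics/sc2.png

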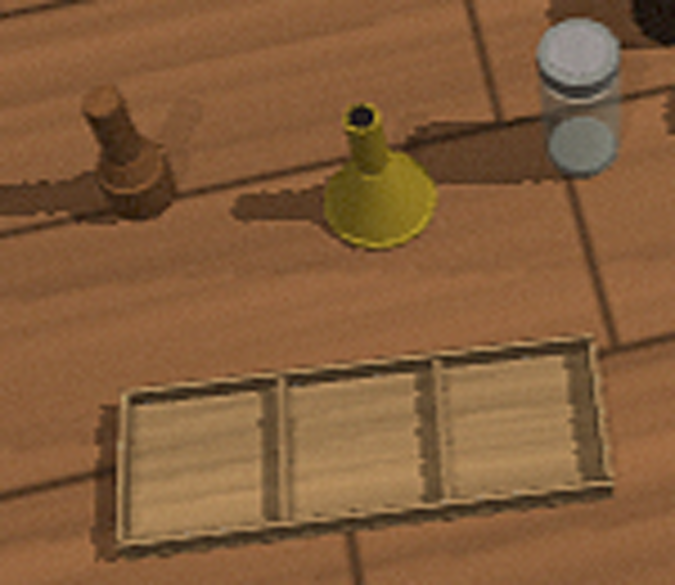

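```bash
cat > h.py <<'E'
import numpy as np, cv2
from bench import arm
def ray(name,u,v,M=None):
    m=M or arm.camera_model(name)
    x=(u-m['cx'])/m['fx'];y=(v-m['cy'])/m['fy']
    a,b=x,y
    for _ in range(8):
        f=1+m['k1']*(a*a+b*b); a,b=x/f,y/f
    T=m['world_from_camera']; d=T[:3,:3]@np.array([a,-b,-1]); return T[:3,3],d
def onz(name,u,v,z,M=None):
    o,d=ray(name,u,v,M); return (o+d*(z-o[2])/d[2])[:2]
def proj(name,p,M=None):
    m=M or arm.camera_model(name); T=m['world_from_camera']
    q=T[:3,:3].T@(np.array(p)-T[:3,3]); a,b=q[0]/-q[2],-q[1]/-q[2]
    f=1+m['k1']*(a*a+b*b); return m['cx']+m['fx']*a*f, m['cy']+m['fy']*b*f
E
python3 - <<'E'
from h import *
np.set_printoptions(precision=4,suppress=True)
T=lambda c:((c[0]+.5)/4-.5+210,(c[1]+.5)/4-.5+140)
S1=lambda c:((c[0]+.5)/4.4-.5+290,(c[1]+.5)/4.4-.5+140)
S2=lambda c:((c[0]+.5)/4.5-.5+190,(c[1]+.5)/4.5-.5+190)
for n,z,t,s in [("tall",.11,(410,268),S1((126,271))),("squat",.07,(244,259),S1((352,270))),("small",.06,(96,304),S1((518,188))),("funnel",.1,(567,264),S2((362,117))),("tamper",.11,(739,320),S2((103,102)))]:
    print(n,onz("top",*T(t),z),onz("scene",*s,z))
def rect(name,P,z,F):
    P=np.array([onz(name,*F(p),z) for p in P]); c=P.mean(0)
    # order TL TR BR BL in top image
    d=(P[1]+P[2]-P[0]-P[3])/2
    print(c,"len",np.linalg.norm(d),"yaw of y-axis rel world y(deg)",np.degrees(np.arctan2(-d[0],d[1])), np.linalg.norm((P[0]+P[1]-P[2]-P[3])/2))
rect("top",[(465,30),(760,70),(750,168),(450,127)],.022,T)
rect("top",[(145,50),(343,72),(333,172),(132,148)],.022,T)
rect("scene",[(122,396),(592,341),(611,489),(118,547)],.022,S2)
rect("scene",[(356,243),(422,234),(428,264),(361,272)],.022,lambda p:p)
E
```

```text
tall [0.4586 0.0079] [0.4582 0.0058]
squat [0.468  0.1546] [0.4673 0.1525]
small [0.4265 0.2849] [0.4253 0.2842]
funnel [ 0.466  -0.1269] [ 0.464  -0.1288]
tamper [ 0.4199 -0.2733] [ 0.4209 -0.2755]
[ 0.629  -0.1668] len 0.2752965653549933 yaw of y-axis rel world y(deg) 173.3183064090103 0.09207950092666169
[0.6108 0.1704] len 0.1844456303325364 yaw of y-axis rel world y(deg) 174.53338423556426 0.09287466397425191
[ 0.6316 -0.1677] len 0.27710307452660204 yaw of y-axis rel world y(deg) -7.528177402208126 0.09192941122644151
[0.6165 0.1715] len 0.1852640357670683 yaw of y-axis rel world y(deg) -6.637214490465903 0.09028002409022404
```

```bash
python3 - <<'E'
import cv2
s=cv2.imread("pics/scene0.png")
cv2.imwrite("pics/sc3.png",cv2.resize(s[220:290,340:450],None,fx=7,fy=7,interpolation=cv2.INTER_CUBIC))
E
```

```text
(no output)
```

View pics/sc3.png

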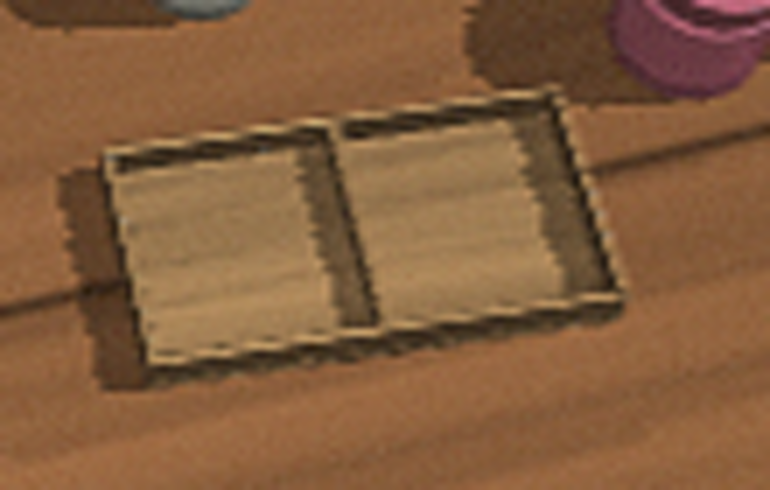

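>>> carry_out --pt "0 24 48 0 0 0 9.5" --pt "0 24 48 0 0 0 9.5" --pt "0 24 48 0 0 0 9.5" --pt "0 24 48 0 0 0 9.5" --pt "0 24 48 0 0 0 9.5" --pt "0 24 48 0 0 0 9.5" --pt "0 0 0 0 0 0 0" --squeeze 30

```text
time_s: 1.02
tcp_pos: [0.4217, -0.2637, 0.2292]
orientation: [0.738, 0.675, -0.0, -0.001]
contact_force: [-0.4, -1.4, -0.0]
gripper_width: 0.999
```

```bash
cat >> h.py <<'E'
def st():
    s=arm.observe(); q=s['orientation']
    from scipy.spatial.transform import Rotation as R
    r=R.from_quat(q).as_matrix()
    print("t",s['time_s'],"tcp mm",np.round(s['tcp_pos']*1000,1),"jaw deg",round(np.degrees(np.arctan2(r[1,1],r[0,1])),1),"z axis",np.round(r[:,2],3),"F",np.round(s['contact_force'],1),"w mm",round(s['gripper_width']*85,1),"q",np.round(s['joint_positions'],2))
    return s
E
python3 - <<'E'
from h import *
st(); print(arm.camera_model("wrist")["world_from_camera"]); M=arm.camera_model("wrist")
cv2.imwrite("pics/w1.png",arm.get_image("wrist"))
print(proj("wrist",(.4205,-.2745,.11),M))
E
```

```text
t 1.025 tcp mm [ 421.7 -263.7  229.2] jaw deg -5.0 z axis [-0.002  0.001 -1.   ] F [-0.4 -1.4 -0. ] w mm 85.0 q [-0.69  0.31  1.87 -0.    0.96 -0.6 ]
[[ 0.99613288  0.08361093  0.02699077  0.42767609]
 [-0.08782531  0.95616206  0.2793579  -0.19291317]
 [-0.00245017 -0.28064807  0.95980762  0.37236195]
 [ 0.          0.          0.          1.        ]]
(np.float64(322.1512248429764), np.float64(203.48194603727387))
```

View pics/w1.png

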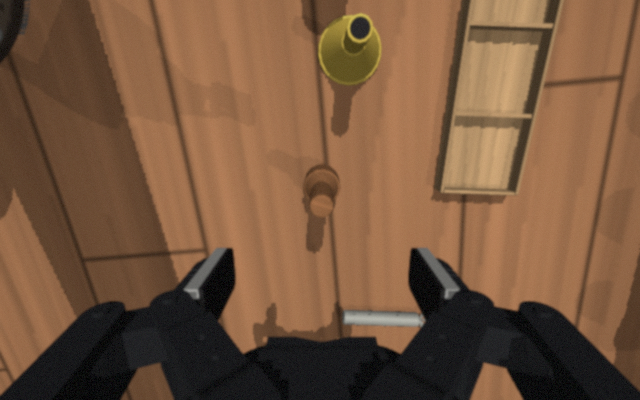

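The wrist view shows the tamper's top at (321,206), within 3 px of prediction. The funnel spout is at (360,28), and the near corners of tray3 are at (439,193) and (519,195).

```bash
python3 - <<'E'
from h import *
M=arm.camera_model("wrist")
print(onz("wrist",321,206,.11,M),onz("wrist",360,28,.1,M),onz("wrist",439.5,193,.022,M),onz("wrist",519,195,.022,M))
u=np.array([np.sin(np.radians(7.1)),np.cos(np.radians(7.1))]);v=np.array([u[1],-u[0]]);c=np.array([.630,-.1672])
print(c-.14*u-.048*v,c-.14*u+.048*v)
def F(p): return ((p[0]+.5)/7-.5+340,(p[1]+.5)/7-.5+220)
P=np.array([onz("scene",*F(p),.022) for p in [(107,155),(557,92),(622,297),(147,362)]]);print(P.mean(0)); d=P[1]+P[2]-P[0]-P[3];print(np.degrees(np.arctan2(-d[0],d[1])))
for n,a,b in (("b1",287,233),("b2",259,244),("pink",222,179)): print(n,onz("top",a,b,.075))
E
```

```text
[ 0.41878713 -0.27828828] [ 0.46444806 -0.13125704] [ 0.56267692 -0.30288467] [ 0.65982227 -0.31426307]
[ 0.56506386 -0.3001936 ] [ 0.66032773 -0.31205934]
[0.61199521 0.17025885]
-5.9982987317097285
b1 [0.36852908 0.09368954]
b2 [0.32844324 0.18947235]
pink [0.55393314 0.32878289]
```

>>> carry_out --pt "0 -1.5 -12.5 0 0 0 -2" --pt "0 0 0 -40 0 0 0" --pt "0 0 0 -40 0 0 0" --pt "0 0 0 -40 0 0 0" --pt "0 0 0 -30 0 0 0" --pt "0 0 0 -10 0 0 0" --pt "0 0 0 0 0 0 0"

```text
time_s: 1.95
tcp_pos: [0.4168, -0.2899, 0.0647]
orientation: [0.759, 0.651, -0.001, 0.001]
contact_force: [-0.3, 0.2, 0.5]
gripper_width: 0.996
```

```bash
python3 - <<'E'
from h import *
st()
E
```

```text
t 1.95 tcp mm [ 416.8 -289.9   64.7] jaw deg -8.8 z axis [ 0.001 -0.003 -1.   ] F [-0.3  0.2  0.5] w mm 84.7 q [-0.74  0.57  2.   -0.    0.57 -0.58]
```

>>> carry_out --pt "0 3 14 -4 0 0 0" --pt "0 0 0 0 0 0 0" --pt "0 0 0 0 0 0 0"

```text
time_s: 2.33
tcp_pos: [0.4207, -0.276, 0.0628]
orientation: [0.76, 0.65, -0.0, 0.003]
contact_force: [1.0, -0.1, 0.3]
gripper_width: 1.0
```

>>> carry_out --pt "120 0 0 0 0 0 0" --pt "255 0 0 0 0 0 0" --pt "255 0 0 0 0 0 0" --pt "255 0 0 0 0 0 0" --pt "255 0 0 0 0 0 0" --squeeze 40

```text
time_s: 2.95
tcp_pos: [0.421, -0.2762, 0.0635]
orientation: [0.759, 0.65, -0.0, 0.004]
contact_force: [0.2, -0.4, 1.4]
gripper_width: 0.27
```

```bash
python3 - <<'E'
from h import *
st(); cv2.imwrite("pics/w2.png",arm.get_image("wrist"))
E
```

```text
t 2.95 tcp mm [ 421.  -276.2   63.5] jaw deg -8.8 z axis [ 0.005 -0.006 -1.   ] F [ 0.2 -0.4  1.4] w mm 22.9 q [-0.71  0.57  2.01 -0.    0.55 -0.55]
```

View pics/w2.png

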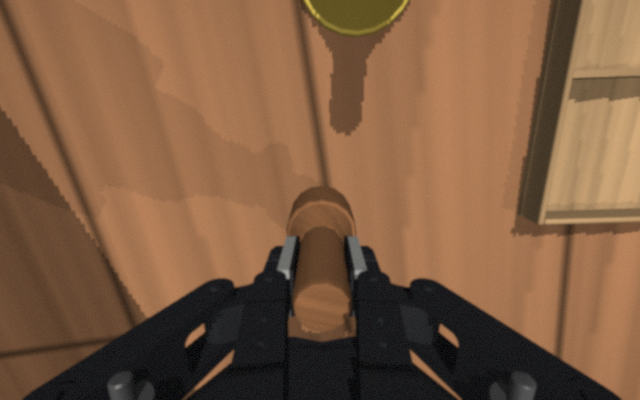

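The tamper is held square in the jaws, with its handle between the pads at (322,275).

>>> carry_out --pt "255 0 0 15 0 0 0" --pt "255 0 0 30 0 0 0" --pt "255 0 0 30 0 0 0" --pt "255 30 15 20 0 0 0" --pt "255 35 18 0 0 0 0" --pt "255 35 18 0 0 0 0" --pt "255 35 18 0 0 0 0" --pt "255 35 18 0 0 0 0" --pt "255 20 10 0 0 0 0" --pt "255 0 0 0 0 0 0"

```text
time_s: 4.25
tcp_pos: [0.6155, -0.175, 0.1709]
orientation: [0.76, 0.65, 0.001, 0.005]
contact_force: [1.0, 0.7, -1.8]
gripper_width: 0.272
```

```bash
python3 - <<'E'
from h import *
st()
E
```

```text
t 4.25 tcp mm [ 615.5 -175.   170.9] jaw deg -8.9 z axis [ 0.008 -0.007 -1.   ] F [ 1.   0.7 -1.8] w mm 23.1 q [-0.38  0.57  1.59 -0.    0.97 -0.22]
```

>>> carry_out --pt "255 14 7 -20 0.4 0.45 0" --pt "255 0 0 -30 0 0 0" --pt "255 0 0 -20 0 0 0" --pt "255 0 0 0 0 0 0" --pt "255 0 0 0 0 0 0"

```text
time_s: 4.88
tcp_pos: [0.6268, -0.1699, 0.1034]
orientation: [0.76, 0.649, -0.0, 0.001]
contact_force: [-0.2, -0.9, -0.9]
gripper_width: 0.268
```

```bash
python3 - <<'E'
from h import *
st(); cv2.imwrite("pics/w3.png",arm.get_image("wrist"))
E
```

```text
t 4.875 tcp mm [ 626.8 -169.9  103.4] jaw deg -9.0 z axis [ 0.001 -0.001 -1.   ] F [-0.2 -0.9 -0.9] w mm 22.7 q [-0.37  0.66  1.61 -0.    0.86 -0.21]
```

View pics/w3.png

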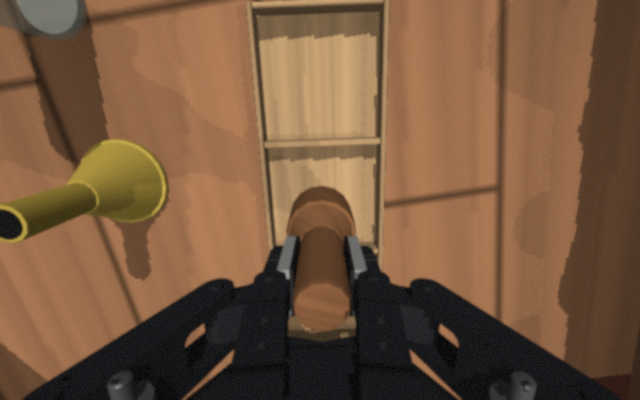

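The tamper is centred between the tray's side walls (columns 265 to 383 at row 142). The dividers are near rows 142 and 247.

```bash
python3 - <<'E'
from h import *
M=arm.camera_model("wrist")
for p in [(263.5,146),(383,139),(271,248),(377,245),(250,8),(384,3)]: print(p,onz("wrist",*p,.022,M))
E
```

```text
(263.5, 146) [ 0.59029696 -0.11730001]
(383, 139) [ 0.67990286 -0.12623997]
(271, 248) [ 0.57862681 -0.2009851 ]
(377, 245) [ 0.66643459 -0.21214363]
(250, 8) [ 0.60073997 -0.02683986]
(384, 3) [ 0.68917172 -0.03789948]
```

>>> carry_out --pt "255 2 2 -15 0 0 0" --pt "255 0 0 -12 0 0 0" --pt "255 0 0 0 0 0 0" --pt "255 0 0 0 0 0 0"

```text
time_s: 5.42
tcp_pos: [0.6291, -0.1679, 0.0757]
orientation: [0.76, 0.649, 0.0, 0.001]
contact_force: [0.3, 0.0, -0.7]
gripper_width: 0.269
```

>>> carry_out --pt "255 0 0 -4 0 0 0" --pt "255 0 0 -2 0 0 0" --pt "255 0 0 -1 0 0 0" --pt "255 0 0 0 0 0 0"

```text
time_s: 5.92
tcp_pos: [0.6293, -0.168, 0.0687]
orientation: [0.76, 0.649, 0.0, 0.002]
contact_force: [-0.4, -0.5, -0.9]
gripper_width: 0.27
```

>>> carry_out --pt "255 0 0 -1 0 0 0" --pt "255 0 0 0 0 0 0" --pt "255 0 0 -0.8 0 0 0" --pt "255 0 0 0 0 0 0"

```text
time_s: 6.42
tcp_pos: [0.6295, -0.168, 0.0677]
orientation: [0.76, 0.649, 0.001, 0.002]
contact_force: [-0.6, 0.4, -1.2]
gripper_width: 0.272
```

>>> carry_out --pt "255 0 0 -1 0 0 0" --pt "255 0 0 0 0 0 0" --pt "255 0 0 -1 0 0 0" --pt "255 0 0 0 0 0 0"

```text
time_s: 6.92
tcp_pos: [0.6298, -0.168, 0.0676]
orientation: [0.76, 0.649, 0.001, 0.003]
contact_force: [-0.1, -0.0, -1.6]
gripper_width: 0.27
```

>>> carry_out --pt "175 0 0 0 0 0 0" --pt "150 0 0 0 0 0 0" --pt "110 0 0 0 0 0 0" --pt "60 0 0 0 0 0 0" --pt "60 0 0 0 0 0 0" --pt "60 0 0 0 0 0 0"

```text
time_s: 7.68
tcp_pos: [0.6299, -0.1681, 0.067]
orientation: [0.76, 0.649, 0.001, 0.003]
contact_force: [-0.1, -0.5, -0.1]
gripper_width: 0.767
```

```bash
python3 - <<'E'
from h import *
st(); cv2.imwrite("pics/w4.png",arm.get_image("wrist"))
E
```

```text
t 7.675 tcp mm [ 629.9 -168.1   67. ] jaw deg -9.0 z axis [ 0.005 -0.003 -1.   ] F [-0.1 -0.5 -0.1] w mm 65.2 q [-0.36  0.71  1.63 -0.    0.79 -0.2 ]
```

View pics/w4.png

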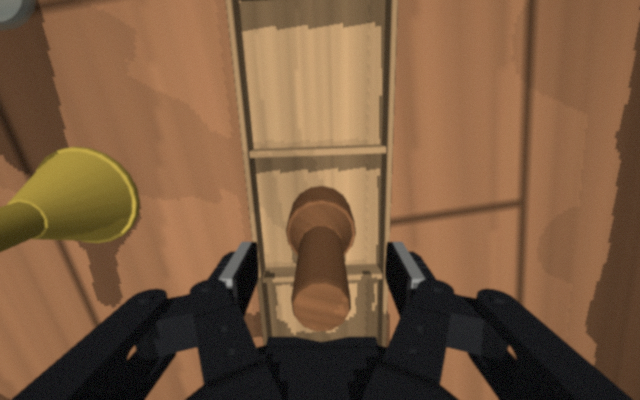

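The tamper stands free in the middle bay, with its foot at (321,222) and the pads clear. Next is the tall jar.

>>> carry_out --pt "60 0 0 30 -0.2 0.3 0" --pt "60 0 0 45 0 0 0" --pt "30 0 0 45 0 0 0" --pt "0 -15 15 10 0 0 0" --pt "0 -35 35 0 0 0 0" --pt "0 -35 35 0 0 0 0" --pt "0 -35 35 0 0 0 0" --pt "0 -35 35 0 0 0 0" --pt "0 -10 10 0 0 0 0" --pt "0 0 0 0 0 0 0"

```text
time_s: 8.98
tcp_pos: [0.4541, 0.0033, 0.1968]
orientation: [0.76, 0.649, -0.004, -0.0]
contact_force: [0.4, 0.1, -0.1]
gripper_width: 1.0
```

```bash
python3 - <<'E'
from h import *
st(); M=arm.camera_model("wrist");cv2.imwrite("pics/w5.png",arm.get_image("wrist"))
print(proj("wrist",(.458,.006,.11),M))
E
```

```text
t 8.975 tcp mm [454.1   3.3 196.8] jaw deg -9.0 z axis [-0.007 -0.004 -1.   ] F [ 0.4  0.1 -0.1] w mm 85.0 q [-0.14  0.3   2.   -0.01  0.85  0.03]
(np.float64(327.05311880007406), np.float64(198.08262556154986))
```

View pics/w5.png

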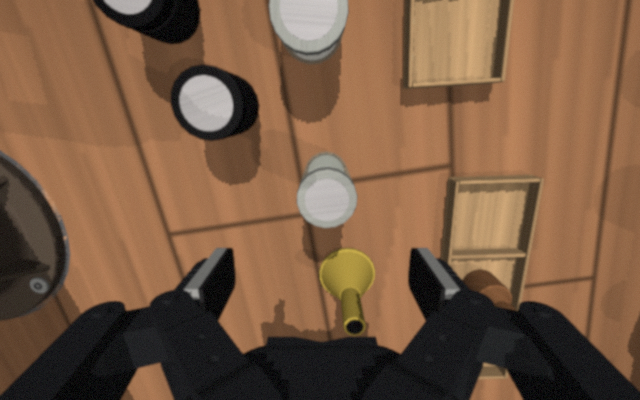

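The tall jar's lid centre is at (327,199), matching the prediction.

>>> carry_out --pt "0 4 2 0 0.2 -0.4 0" --pt "0 0 0 0 0 0 0" --pt "0 0 0 -30 0 0 0" --pt "0 0 0 -30 0 0 0" --pt "0 0 0 -30 0 0 0" --pt "0 0 0 -20 0 0 0" --pt "0 0 0 0 0 0 0"

```text
time_s: 9.9
tcp_pos: [0.463, 0.0013, 0.0826]
orientation: [0.762, 0.647, 0.001, 0.001]
contact_force: [-1.1, 0.1, -0.1]
gripper_width: 0.999
```

```bash
python3 - <<'E'
from h import *
st()
E
```

```text
t 9.9 tcp mm [463.    1.3  82.6] jaw deg -9.3 z axis [ 0.003 -0.001 -1.   ] F [-1.1  0.1 -0.1] w mm 84.9 q [-0.14  0.5   2.1  -0.    0.54  0.02]
```

>>> carry_out --pt "0 -4 4 -14 0 0 0" --pt "0 0 0 -9 0 0 0" --pt "0 0 0 0 0 0 0" --pt "0 0 0 0 0 0 0"

```text
time_s: 10.4
tcp_pos: [0.4611, 0.0044, 0.061]
orientation: [0.762, 0.647, 0.002, 0.003]
contact_force: [0.6, 0.0, -0.0]
gripper_width: 1.001
```

>>> carry_out --pt "0 -3 1 -2 0 0 0" --pt "0 0 0 0 0 0 0" --pt "60 0 0 0 0 0 0" --pt "120 0 0 0 0 0 0" --pt "180 0 0 0 0 0 0" --pt "255 0 0 0 0 0 0" --pt "255 0 0 0 0 0 0"

```text
time_s: 11.28
tcp_pos: [0.4584, 0.0053, 0.0601]
orientation: [0.762, 0.647, 0.002, 0.003]
contact_force: [-0.9, 0.6, 0.4]
gripper_width: 0.577
```

```bash
python3 - <<'E'
from h import *
st(); M=arm.camera_model("wrist");cv2.imwrite("pics/w6.png",arm.get_image("wrist"))
E
```

```text
t 11.275 tcp mm [458.4   5.3  60.1] jaw deg -9.4 z axis [ 0.008 -0.002 -1.   ] F [-0.9  0.6  0.4] w mm 49.1 q [-0.13  0.54  2.13 -0.    0.47  0.03]
```

View pics/w6.png

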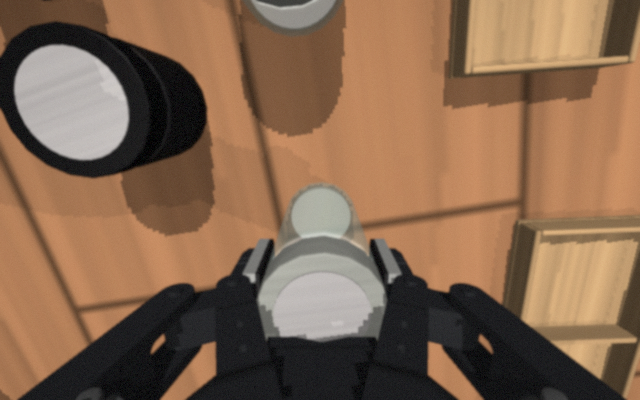

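The tall jar is gripped with its lid centred at (322,300). Lifting and carrying it to the +y end bay.

>>> carry_out --pt "255 0 0 15 0 0 0" --pt "255 0 0 30 0 0 0" --pt "255 0 0 30 0 0.4 0" --pt "255 30 -13 15 0 0 0" --pt "255 35 -16 0 0 0 0" --pt "255 35 -16 0 0 0 0" --pt "255 35 -16 0 0 0 0" --pt "255 20 -10 0 0 0 0" --pt "255 0 0 0 0 0 0" --pt "255 0 0 0 0 0 0"

```text
time_s: 12.58
tcp_pos: [0.6151, -0.0672, 0.1502]
orientation: [0.762, 0.647, -0.002, -0.001]
contact_force: [-0.4, 0.9, -1.9]
gripper_width: 0.575
```

```bash
python3 - <<'E'
from h import *
st()
E
```

```text
t 12.575 tcp mm [615.1 -67.2 150.2] jaw deg -9.3 z axis [-0.005 -0.001 -1.   ] F [-0.4  0.9 -1.9] w mm 48.9 q [-0.21  0.57  1.66 -0.    0.92 -0.05]
```

>>> carry_out --pt "255 26 -10 0 0 -0.3 0" --pt "255 0 0 0 0 0 0" --pt "255 0 0 -25 0 0 0" --pt "255 0 0 -25 0 0 0" --pt "255 0 0 -10 0 0 0" --pt "255 0 0 0 0 0 0" --pt "255 0 0 0 0 0 0"

```text
time_s: 13.45
tcp_pos: [0.6367, -0.0742, 0.0908]
orientation: [0.762, 0.648, -0.001, -0.001]
contact_force: [0.9, 0.3, -2.1]
gripper_width: 0.578
```

```bash
python3 - <<'E'
from h import *
st(); M=arm.camera_model("wrist");cv2.imwrite("pics/w7.png",arm.get_image("wrist"))
E
```

```text
t 13.45 tcp mm [636.7 -74.2  90.8] jaw deg -9.2 z axis [-0.002 -0.    -1.   ] F [ 0.9  0.3 -2.1] w mm 49.1 q [-0.22  0.67  1.64 -0.    0.83 -0.06]
```

View pics/w7.png

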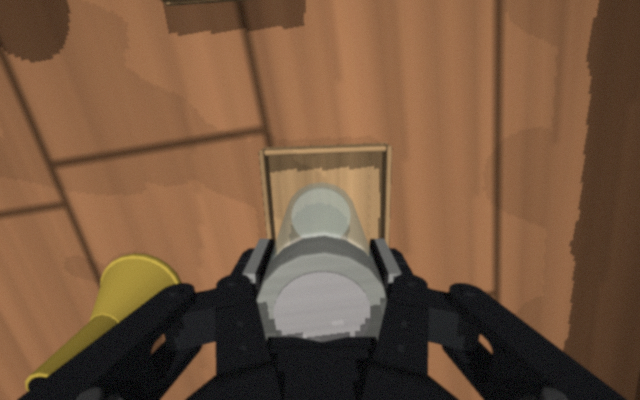

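>>> carry_out --pt "255 4 -2 -10 0 0 0" --pt "255 0 0 -8 0 0 0" --pt "255 0 0 -3 0 0 0" --pt "255 0 0 -1 0 0 0" --pt "255 0 0 0 0 0 0"

```text
time_s: 14.12
tcp_pos: [0.6414, -0.0765, 0.0681]
orientation: [0.762, 0.648, -0.0, -0.0]
contact_force: [-0.2, -0.3, -1.8]
gripper_width: 0.573
```

>>> carry_out --pt "255 0 0 -2 0 0 0" --pt "255 0 0 -1 0 0 0" --pt "255 0 0 -1 0 0 0" --pt "255 0 0 -1 0 0 0" --pt "255 0 0 0 0 0 0"

```text
time_s: 14.75
tcp_pos: [0.6416, -0.0765, 0.0645]
orientation: [0.762, 0.648, 0.0, 0.001]
contact_force: [-0.0, -0.8, -1.7]
gripper_width: 0.577
```

>>> carry_out --pt "255 0 0 -1 0 0 0" --pt "255 0 0 -1 0 0 0" --pt "255 0 0 0 0 0 0"

```text
time_s: 15.12
tcp_pos: [0.6418, -0.0765, 0.0643]
orientation: [0.762, 0.648, 0.0, 0.001]
contact_force: [0.5, -0.4, -1.3]
gripper_width: 0.58
```

>>> carry_out --pt "100 0 0 0 0 0 0" --pt "80 0 0 0 0 0 0" --pt "50 0 0 0 0 0 0" --pt "30 0 0 0 0 0 0" --pt "30 0 0 0 0 0 0"

```text
time_s: 15.75
tcp_pos: [0.642, -0.0766, 0.0639]
orientation: [0.762, 0.648, 0.0, 0.001]
contact_force: [0.4, -0.3, -0.1]
gripper_width: 0.883
```

```bash
python3 - <<'E'
from h import *
st(); M=arm.camera_model("wrist");cv2.imwrite("pics/w8.png",arm.get_image("wrist"))
E
```

```text
t 15.75 tcp mm [642.  -76.6  63.9] jaw deg -9.2 z axis [ 0.002 -0.001 -1.   ] F [ 0.4 -0.3 -0.1] w mm 75.1 q [-0.22  0.71  1.65 -0.    0.78 -0.06]
```

View pics/w8.png

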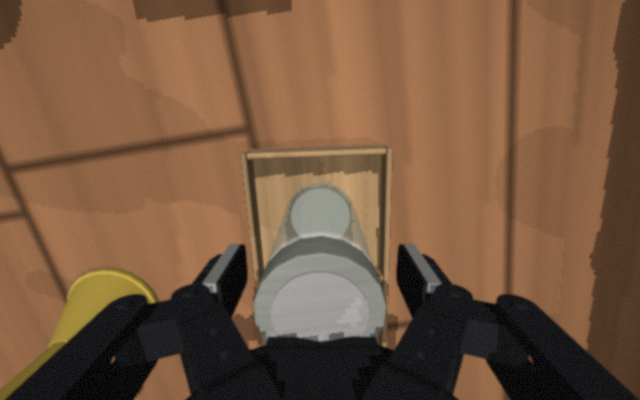

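The tall jar is free and upright in the +y end bay. Next is the small jar.

>>> carry_out --pt "30 0 0 30 0 0 0" --pt "30 0 0 45 0 0 0" --pt "0 0 0 45 0 0 0" --pt "0 -15 25 20 0 0 0" --pt "0 -29 49 0 0 0 0" --pt "0 -29 49 0 0 0 0" --pt "0 -29 49 0 0 0 0" --pt "0 -29 49 0 0 0 0" --pt "0 -29 49 0 0 0 0" --pt "0 0 0 0 0 0 0"

```text
time_s: 17.05
tcp_pos: [0.4756, 0.2, 0.2086]
orientation: [0.762, 0.647, 0.002, 0.001]
contact_force: [1.4, -0.7, 0.7]
gripper_width: 1.001
```

```bash
python3 - <<'E'
from h import *
st()
E
```

```text
t 17.05 tcp mm [475.6 200.  208.6] jaw deg -9.3 z axis [ 0.004  0.    -1.   ] F [ 1.4 -0.7  0.7] w mm 85.1 q [ 0.27  0.36  1.85 -0.    0.92  0.43]
```

>>> carry_out --pt "0 -24 42 -10 0 0 0" --pt "0 -24 40 -20 0 0 0" --pt "0 0 0 -20 0 0 0" --pt "0 0 0 0 0 0 0" --pt "0 0 0 0 0 0 0"

```text
time_s: 17.68
tcp_pos: [0.4291, 0.2828, 0.1588]
orientation: [0.763, 0.647, 0.003, 0.002]
contact_force: [0.2, -0.0, 0.1]
gripper_width: 1.002
```

```bash
python3 - <<'E'
from h import *
st(); M=arm.camera_model("wrist");cv2.imwrite("pics/w9.png",arm.get_image("wrist"))
print(proj("wrist",(.426,.2835,.06),M))
E
```

```text
t 17.675 tcp mm [429.1 282.8 158.8] jaw deg -9.4 z axis [ 0.008  0.001 -1.   ] F [ 0.2 -0.   0.1] w mm 85.2 q [ 0.46  0.43  1.91 -0.    0.79  0.62]
(np.float64(317.59280174989294), np.float64(198.38844197960066))
```

View pics/w9.png

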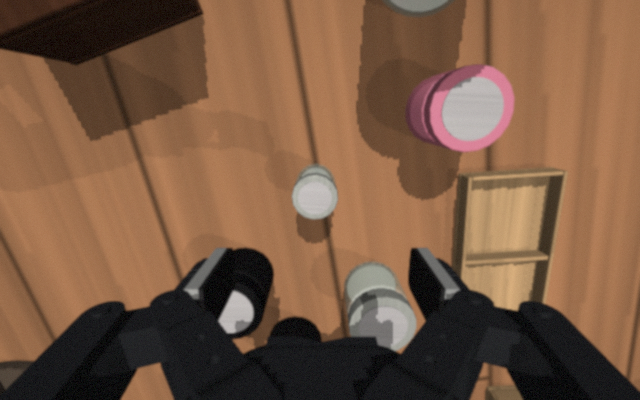

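The small jar's lid centre is at (315,197), with nothing near the jaws.

>>> carry_out --pt "0 -5 1 0 0 0.45 0" --pt "0 0 0 -30 0 0 0" --pt "0 0 0 -30 0 0 0" --pt "0 0 0 -30 0 0 0" --pt "0 0 0 -20 0 0 0" --pt "0 0 0 0 0 0 0" --pt "0 0 0 0 0 0 0"

```text
time_s: 18.6
tcp_pos: [0.4262, 0.2829, 0.0505]
orientation: [0.764, 0.645, 0.004, 0.0]
contact_force: [0.1, -0.0, -1.1]
gripper_width: 0.999
```

```bash
python3 - <<'E'
from h import *
st()
E
```

```text
t 18.6 tcp mm [426.2 282.9  50.5] jaw deg -9.7 z axis [ 0.006  0.005 -1.   ] F [ 0.1 -0.  -1.1] w mm 84.9 q [0.46 0.6  2.   0.   0.53 0.62]
```

>>> carry_out --pt "0 -2 1 -12 -0.3 0.35 0" --pt "0 0 0 -9 0 0 0" --pt "0 0 0 -4 0 0 0" --pt "0 0 0 0 0 0 0" --pt "0 0 0 0 0 0 0"

```text
time_s: 19.23
tcp_pos: [0.4247, 0.2843, 0.0254]
orientation: [0.764, 0.645, 0.001, 0.0]
contact_force: [-0.2, -0.7, 0.0]
gripper_width: 1.002
```

```bash
python3 - <<'E'
from h import *
st(); cv2.imwrite("pics/w10.png",arm.get_image("wrist"))
E
```

```text
t 19.225 tcp mm [424.7 284.3  25.4] jaw deg -9.7 z axis [ 0.002  0.    -1.   ] F [-0.2 -0.7  0. ] w mm 85.2 q [ 0.46  0.65  2.01 -0.    0.48  0.63]
```

View pics/w10.png

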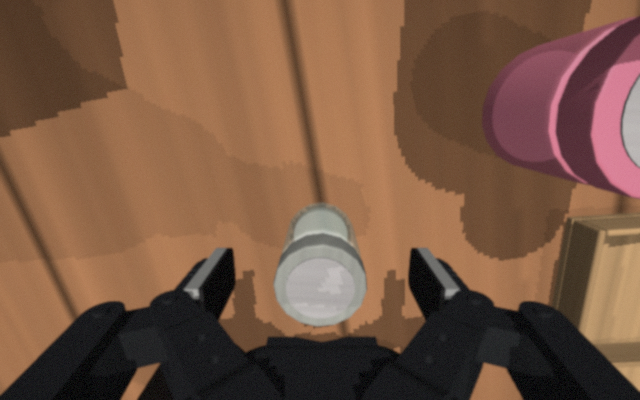

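The small jar is centred at column 321 between the pads. Closing.

>>> carry_out --pt "70 0 0 0 0 0 0" --pt "130 0 0 0 0 0 0" --pt "200 0 0 0 0 0 0" --pt "255 0 0 0 0 0 0" --pt "255 0 0 0 0 0 0" --pt "255 0 0 10 0 0 0" --pt "255 0 0 30 0 0 0" --pt "255 0 0 40 0 0 0" --pt "255 0 0 40 0 0 0" --pt "255 0 0 30 0 0 0" --squeeze 35

```text
time_s: 20.52
tcp_pos: [0.4235, 0.2836, 0.1808]
orientation: [0.764, 0.645, -0.001, 0.0]
contact_force: [0.2, 0.3, 0.0]
gripper_width: 0.459
```

```bash
python3 - <<'E'
from h import *
st(); cv2.imwrite("pics/w11.png",arm.get_image("wrist"))
E
```

```text
t 20.525 tcp mm [423.5 283.6 180.8] jaw deg -9.7 z axis [-0.001 -0.001 -1.   ] F [0.2 0.3 0. ] w mm 39.0 q [ 0.46  0.39  1.9  -0.    0.85  0.63]
```

View pics/w11.png

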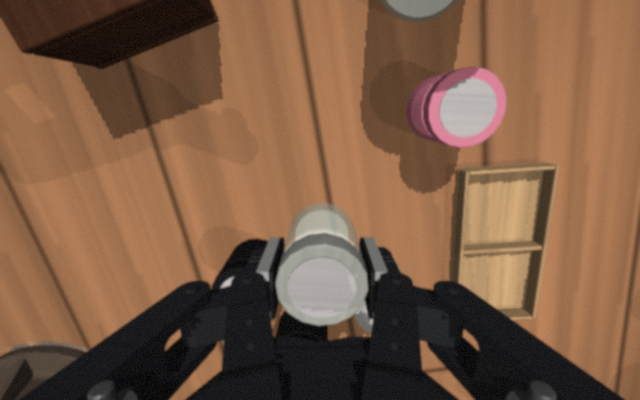

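>>> carry_out --pt "255 5 -20 5 0 0 0" --pt "255 13 -40 0 0 0 0" --pt "255 15 -45 0 0 0 0" --pt "255 15 -45 0 0 0 0" --pt "255 15 -45 0 0 0 0" --pt "255 15 -45 0 0 0 0" --pt "255 15 -45 0 0 0 0" --pt "255 15 -45 0 0 0 0" --pt "255 15 -45 0 0 0 0" --pt "255 15 -45 0 0 0 0"

```text
time_s: 21.82
tcp_pos: [0.5636, -0.1468, 0.196]
orientation: [0.762, 0.647, 0.005, 0.002]
contact_force: [0.6, 0.3, -0.9]
gripper_width: 0.46
```

```bash
python3 - <<'E'
from h import *
st()
E
```

```text
t 21.825 tcp mm [ 563.6 -146.8  196. ] jaw deg -9.4 z axis [ 0.011  0.003 -1.   ] F [ 0.6  0.3 -0.9] w mm 39.1 q [-0.37  0.47  1.71  0.01  0.95 -0.21]
```

>>> carry_out --pt "255 17 -35 0 -0.2 0.6 0" --pt "255 17 -35 0 0 0 0" --pt "255 12 -25 0 0 0 0" --pt "255 0 0 0 0 0 0" --pt "255 0 0 0 0 0 0"

```text
time_s: 22.45
tcp_pos: [0.6097, -0.2476, 0.1969]
orientation: [0.764, 0.645, -0.0, 0.0]
contact_force: [0.3, 0.1, -1.2]
gripper_width: 0.458
```

```bash
python3 - <<'E'
from h import *
st()
E
```

```text
t 22.45 tcp mm [ 609.7 -247.6  196.9] jaw deg -9.6 z axis [-0.001 -0.001 -1.   ] F [ 0.3  0.1 -1.2] w mm 38.9 q [-0.49  0.57  1.51 -0.    1.06 -0.32]
```

>>> carry_out --pt "255 8 -12 0 0 0 0" --pt "255 0 0 0 0 0 0" --pt "255 0 0 -30 0 0 0" --pt "255 0 0 -35 0 0 0" --pt "255 0 0 -35 0 0 0" --pt "255 0 0 -25 0 0 0" --pt "255 0 0 0 0 0 0" --pt "255 0 0 0 0 0 0"

```text
time_s: 23.45
tcp_pos: [0.6187, -0.2573, 0.0717]
orientation: [0.763, 0.647, 0.0, 0.002]
contact_force: [0.0, -0.6, 0.0]
gripper_width: 0.459
```

```bash
python3 - <<'E'
from h import *
st(); cv2.imwrite("pics/w12.png",arm.get_image("wrist")); cv2.imwrite("pics/s12.png",arm.get_image("scene")[150:330,120:360])
E
```

```text
t 23.45 tcp mm [ 618.7 -257.3   71.7] jaw deg -9.4 z axis [ 0.003 -0.002 -1.   ] F [ 0.  -0.6  0. ] w mm 39.0 q [-0.49  0.73  1.58 -0.    0.83 -0.33]
```

View pics/w12.png

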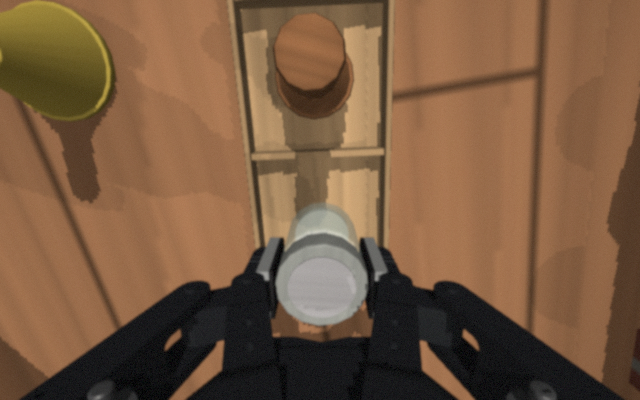

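The small jar is over the -y end bay, centred. The tamper stands undisturbed at (310,60).

>>> carry_out --pt "255 0 -2 -15 0 0 0" --pt "255 0 0 -12 0 0 0" --pt "255 0 0 -6 0 0 0" --pt "255 0 0 -3 0 0 0" --pt "255 0 0 -1 0 0 0" --pt "255 0 0 0 0 0 0"

```text
time_s: 24.3
tcp_pos: [0.6191, -0.2598, 0.0335]
orientation: [0.763, 0.647, 0.001, 0.003]
contact_force: [0.6, 0.2, -0.4]
gripper_width: 0.463
```

>>> carry_out --pt "255 0 0 -2 0 0 0" --pt "255 0 0 -1 0 0 0" --pt "255 0 0 -1 0 0 0" --pt "255 0 0 -1 0 0 0" --pt "255 0 0 0 0 0 0"

```text
time_s: 24.92
tcp_pos: [0.6195, -0.2601, 0.0303]
orientation: [0.763, 0.647, 0.001, 0.004]
contact_force: [-0.1, -0.6, -0.6]
gripper_width: 0.461
```

>>> carry_out --pt "255 0 0 -1 0 0 0" --pt "255 0 0 -1 0 0 0" --pt "255 0 0 -1 0 0 0" --pt "255 0 0 0 0 0 0"

```text
time_s: 25.42
tcp_pos: [0.6197, -0.2602, 0.0303]
orientation: [0.763, 0.647, 0.001, 0.004]
contact_force: [-0.3, 0.4, -1.0]
gripper_width: 0.462
```

>>> carry_out --pt "130 0 0 0 0 0 0" --pt "110 0 0 0 0 0 0" --pt "80 0 0 0 0 0 0" --pt "80 0 0 0 0 0 0" --pt "80 0 0 0 0 0 0"

```text
time_s: 26.05
tcp_pos: [0.6196, -0.2602, 0.0295]
orientation: [0.763, 0.647, 0.001, 0.004]
contact_force: [0.5, 0.5, 0.8]
gripper_width: 0.686
```

```bash
python3 - <<'E'
from h import *
st(); cv2.imwrite("pics/w13.png",arm.get_image("wrist"));
E
```

```text
t 26.05 tcp mm [ 619.6 -260.2   29.5] jaw deg -9.4 z axis [ 0.007 -0.005 -1.   ] F [0.5 0.5 0.8] w mm 58.3 q [-0.5   0.78  1.6  -0.    0.75 -0.33]
```

View pics/w13.png

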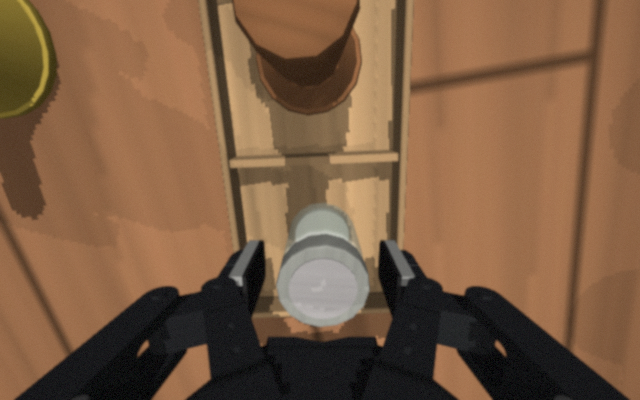

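The small jar stands free in its bay. Next is the squat jar. The nearest black jar is about 115 mm away from it, so the same jaw direction works.

>>> carry_out --pt "80 0 0 30 0 0 0" --pt "80 0 0 45 -0.3 0.4 0" --pt "40 0 0 50 0 0 0" --pt "0 -5 15 45 0 0 0" --pt "0 -15 42 0 0 0 0" --pt "0 -18 48 0 0 0 0" --pt "0 -18 48 0 0 0 0" --pt "0 -18 48 0 0 0 0" --pt "0 -18 48 0 0 0 0" --pt "0 -18 48 0 0 0 0"

```text
time_s: 27.35
tcp_pos: [0.5053, 0.0423, 0.2049]
orientation: [0.764, 0.645, -0.002, 0.005]
contact_force: [0.6, -0.0, -0.3]
gripper_width: 1.002
```

```bash
python3 - <<'E'
from h import *
st()
E
```

```text
t 27.35 tcp mm [505.3  42.3 204.9] jaw deg -9.7 z axis [ 0.002 -0.01  -1.   ] F [ 0.6 -0.  -0.3] w mm 85.2 q [-0.04  0.36  1.88 -0.01  0.91  0.14]
```

>>> carry_out --pt "0 -14 42 -5 0.4 0 0" --pt "0 -14 42 -20 0 0 0" --pt "0 -7 18 -20 0 0 0" --pt "0 0 0 0 0 0 0" --pt "0 0 0 0 0 0 0"

```text
time_s: 27.98
tcp_pos: [0.4682, 0.1498, 0.1608]
orientation: [0.763, 0.646, 0.001, 0.003]
contact_force: [-0.5, -0.6, -0.7]
gripper_width: 1.0
```

```bash
python3 - <<'E'
from h import *
st(); M=arm.camera_model("wrist");cv2.imwrite("pics/w14.png",arm.get_image("wrist"))
print(proj("wrist",(.4675,.152,.07),M))
E
```

```text
t 27.975 tcp mm [468.2 149.8 160.8] jaw deg -9.5 z axis [ 0.006 -0.003 -1.   ] F [-0.5 -0.6 -0.7] w mm 85.0 q [ 0.18  0.4   1.96 -0.    0.78  0.35]
(np.float64(320.2618133846305), np.float64(198.4288268929506))
```

View pics/w14.png

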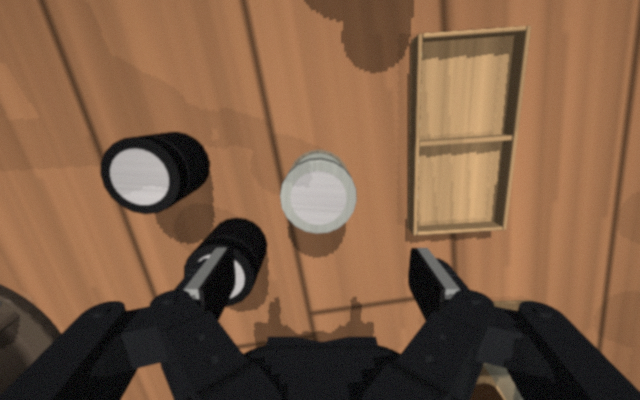

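Candidates for the squat jar: clear glass at (318,195), black at (148,172) and (235,262). The clear one fits. I'll confirm it in an enlarged crop and measure tray2's corners from this view.

```bash
python3 - <<'E'
from h import *
im=cv2.imread("pics/w14.png")
cv2.imwrite("pics/w14c.png",cv2.resize(im[20:245,270:540],None,fx=2.6,fy=2.6,interpolation=cv2.INTER_CUBIC))
M=arm.camera_model("wrist")
print(onz("wrist",318,195,.07,M))
P=np.array([onz("wrist",*p,.022,M) for p in [(417,36),(527,28),(505,231),(413,234)]]);print(P,P.mean(0))
E
```

```text
[0.46616419 0.15506436]
[[0.57118357 0.26732662]
 [0.6640368  0.25784637]
 [0.64765054 0.07143856]
 [0.55363617 0.08390655]] [0.60912677 0.17012952]
```

View pics/w14c.png

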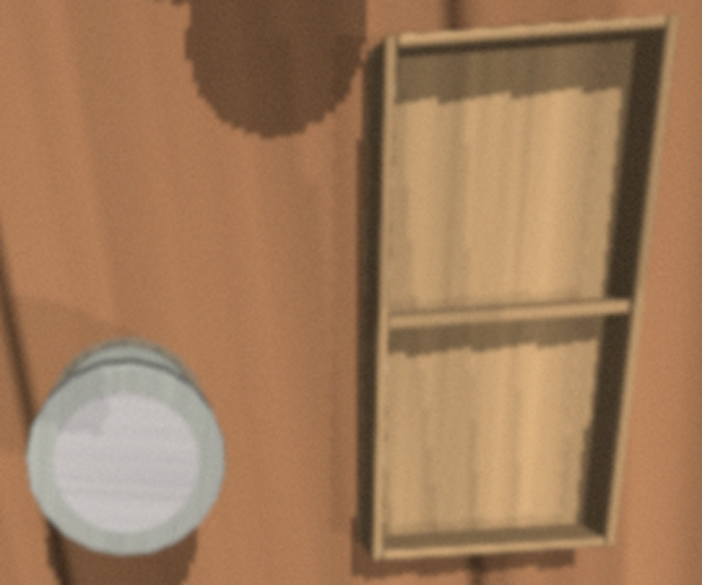

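>>> carry_out --pt "0 -2 4 0 -0.15 0.3 0" --pt "0 0 0 -25 0 0 0" --pt "0 0 0 -25 0 0 0" --pt "0 0 0 -25 0 0 0" --pt "0 0 0 0 0 0 0" --pt "0 0 0 0 0 0 0"

```text
time_s: 28.78
tcp_pos: [0.4692, 0.1516, 0.0876]
orientation: [0.765, 0.644, 0.001, 0.004]
contact_force: [-0.6, -0.1, -0.4]
gripper_width: 1.004
```

```bash
python3 - <<'E'
from h import *
st(); cv2.imwrite("pics/w15.png",arm.get_image("wrist"))
E
```

```text
t 28.775 tcp mm [469.2 151.6  87.6] jaw deg -9.8 z axis [ 0.006 -0.004 -1.   ] F [-0.6 -0.1 -0.4] w mm 85.3 q [ 0.18  0.52  2.02 -0.01  0.59  0.36]
```

View pics/w15.png

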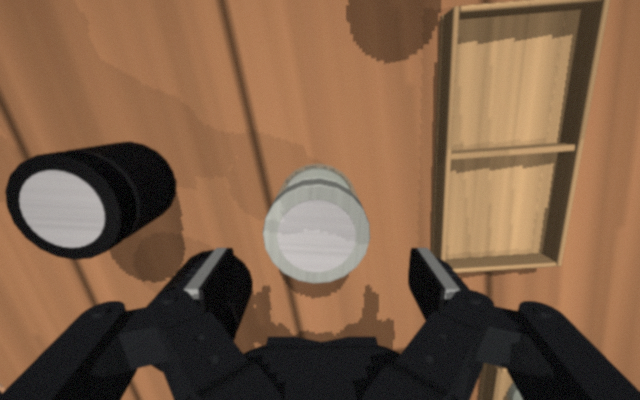

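The squat jar's lid is centred at column 316 with the jaws at 321. I'll shift 3 mm in -x and descend.

>>> carry_out --pt "0 -3.5 2 0 -0.2 0.3 0" --pt "0 0 0 0 0 0 0" --pt "0 0 0 -20 0 0 0" --pt "0 0 0 0 0 0 0"

```text
time_s: 29.32
tcp_pos: [0.4664, 0.1541, 0.0698]
orientation: [0.765, 0.644, -0.001, 0.004]
contact_force: [-0.1, -0.6, -0.4]
gripper_width: 0.996
```

```bash
python3 - <<'E'
from h import *
st(); cv2.imwrite("pics/w16.png",arm.get_image("wrist"))
E
```

```text
t 29.325 tcp mm [466.4 154.1  69.8] jaw deg -9.8 z axis [ 0.005 -0.007 -1.   ] F [-0.1 -0.6 -0.4] w mm 84.7 q [ 0.19  0.55  2.04 -0.02  0.55  0.37]
```

View pics/w16.png

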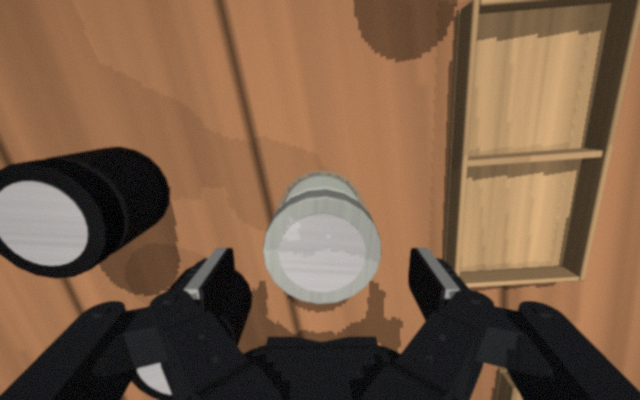

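>>> carry_out --pt "0 0 0 -14 0.4 0.3 0" --pt "0 0 0 -14 0 0 0" --pt "0 0 0 -10 0 0 0" --pt "0 0 0 -4 0 0 0" --pt "0 0 0 0 0 0 0"

```text
time_s: 30.0
tcp_pos: [0.4671, 0.1542, 0.0262]
orientation: [0.765, 0.644, 0.001, 0.0]
contact_force: [0.0, 0.3, -0.4]
gripper_width: 1.002
```

```bash
python3 - <<'E'
from h import *
st(); cv2.imwrite("pics/w17.png",arm.get_image("wrist"))
E
```

```text
t 30.0 tcp mm [467.1 154.2  26.2] jaw deg -9.8 z axis [ 0.001  0.    -1.   ] F [ 0.   0.3 -0.4] w mm 85.2 q [0.18 0.63 2.06 0.   0.45 0.35]
```

View pics/w17.png

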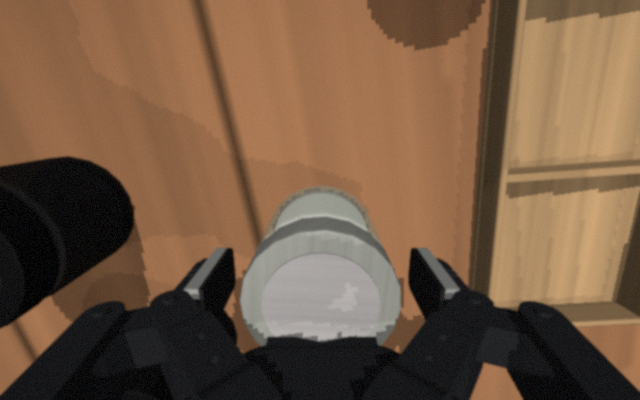

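Centred. Closing and lifting.

>>> carry_out --pt "40 0 0 0 0 0 0" --pt "80 0 0 0 0 0 0" --pt "150 0 0 0 0 0 0" --pt "255 0 0 0 0 0 0" --pt "255 0 0 0 0 0 0" --squeeze 40

```text
time_s: 30.68
tcp_pos: [0.4674, 0.1543, 0.0273]
orientation: [0.765, 0.644, 0.001, 0.001]
contact_force: [0.5, -0.1, -1.5]
gripper_width: 0.74
```

>>> carry_out --pt "255 0 0 10 0 0 0" --pt "255 0 0 25 0 0 0" --pt "255 0 0 30 0 0 0" --pt "255 25 10 10 0 0 0" --pt "255 35 15 0 0 0 0" --pt "255 35 15 0 0 0 0" --pt "255 30 13 0 0 0 0" --pt "255 0 0 0 0 0 0" --pt "255 0 0 0 0 0 0"

```text
time_s: 31.8
tcp_pos: [0.5941, 0.2085, 0.11]
orientation: [0.765, 0.644, 0.001, 0.001]
contact_force: [-0.6, 0.1, -1.6]
gripper_width: 0.739
```

```bash
python3 - <<'E'
from h import *
st()
E
```

```text
t 31.8 tcp mm [594.1 208.5 110. ] jaw deg -9.8 z axis [ 0.003  0.001 -1.   ] F [-0.6  0.1 -1.6] w mm 62.8 q [0.23 0.63 1.66 0.   0.84 0.4 ]
```

>>> carry_out --pt "255 21 7.5 0 0 0.2 0" --pt "255 0 0 0 0 0 0" --pt "255 0 0 -20 0 0 0" --pt "255 0 0 -20 0 0 0" --pt "255 0 0 0 0 0 0" --pt "255 0 0 0 0 0 0"

```text
time_s: 32.55
tcp_pos: [0.6101, 0.214, 0.0715]
orientation: [0.765, 0.644, -0.001, -0.001]
contact_force: [0.9, 0.1, -1.2]
gripper_width: 0.741
```

```bash
python3 - <<'E'
from h import *
st(); cv2.imwrite("pics/w18.png",arm.get_image("wrist"))
E
```

```text
t 32.55 tcp mm [610.1 214.   71.5] jaw deg -9.8 z axis [-0.004 -0.    -1.   ] F [ 0.9  0.1 -1.2] w mm 63.0 q [0.24 0.7  1.64 0.   0.8  0.41]
```

View pics/w18.png

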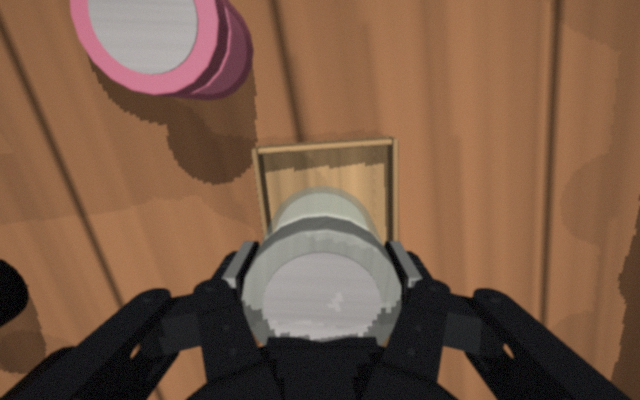

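```bash
python3 - <<'E'
from h import *
M=arm.camera_model("wrist")
for p in [(256,150),(397,140),(266,235),(396,235)]: print(onz("wrist",*p,.022,M))
u=np.array([np.sin(np.radians(6)),np.cos(np.radians(6))]);v=np.array([u[1],-u[0]]);c=np.array([.6105,.1703])
print(c+.094*u-.048*v,c+.094*u+.048*v, c+.046*u)
E
```

```text
[0.57544386 0.26791481]
[0.66641948 0.25872796]
[0.56852514 0.20835194]
[0.65918261 0.19284492]
[0.57258862 0.26880242] [0.66806273 0.25876769] [0.61530831 0.21604801]
```

Tray2 agrees within 1-2 mm, so the bay centre is (615, 216) mm. Setting the jar down.

>>> carry_out --pt "255 5.5 2 0 0 -0.2 0" --pt "255 0 0 0 0 0 0" --pt "255 0 0 -15 0 0 0" --pt "255 0 0 -12 0 0 0" --pt "255 0 0 -5 0 0 0" --pt "255 0 0 -2 0 0 0" --pt "255 0 0 0 0 0 0"

```text
time_s: 33.48
tcp_pos: [0.6159, 0.2162, 0.0358]
orientation: [0.765, 0.644, 0.0, 0.0]
contact_force: [-0.6, -0.3, -0.6]
gripper_width: 0.74
```

>>> carry_out --pt "255 0 0 -2 0 0 0" --pt "255 0 0 -1 0 0 0" --pt "255 0 0 -1 0 0 0" --pt "255 0 0 -1 0 0 0" --pt "255 0 0 -1 0 0 0" --pt "255 0 0 0 0 0 0"

```text
time_s: 34.22
tcp_pos: [0.6165, 0.2163, 0.0312]
orientation: [0.765, 0.644, 0.001, 0.001]
contact_force: [-0.3, 0.8, -2.5]
gripper_width: 0.739
```

>>> carry_out --pt "255 0 0 -1 0 0 0" --pt "255 0 0 -1 0 0 0" --pt "255 0 0 0 0 0 0"

```text
time_s: 34.6
tcp_pos: [0.6166, 0.2163, 0.0312]
orientation: [0.765, 0.644, 0.002, 0.001]
contact_force: [-1.1, 1.1, -1.9]
gripper_width: 0.741
```

In contact at 31.2 mm, as expected. Releasing.

>>> carry_out --pt "60 0 0 0 0 0 0" --pt "45 0 0 0 0 0 0" --pt "25 0 0 0 0 0 0" --pt "0 0 0 0 0 0 0" --pt "0 0 0 0 0 0 0"

```text
time_s: 35.22
tcp_pos: [0.6168, 0.2164, 0.0308]
orientation: [0.765, 0.644, 0.002, 0.001]
contact_force: [0.3, -0.5, -0.2]
gripper_width: 1.001
```

```bash
python3 - <<'E'
from h import *
st(); cv2.imwrite("pics/w19.png",arm.get_image("wrist"))
E
```

```text
t 35.225 tcp mm [616.8 216.4  30.8] jaw deg -9.8 z axis [ 0.004  0.001 -1.   ] F [ 0.3 -0.5 -0.2] w mm 85.1 q [ 0.24  0.76  1.64 -0.    0.73  0.41]
```

View pics/w19.png

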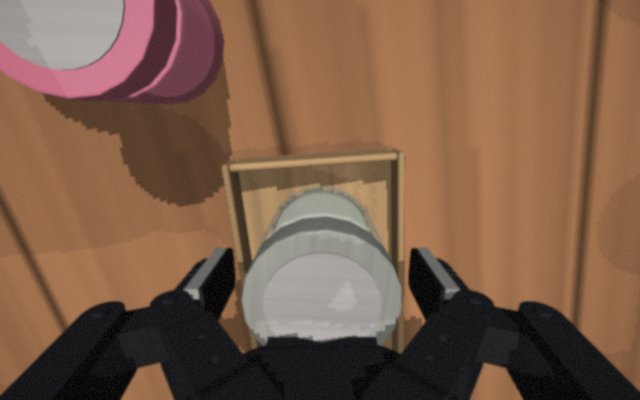

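The squat jar stands free in the +y bay of tray2, with both pads clear. Now the funnel.

>>> carry_out --pt "0 0 0 25 0 0 0" --pt "0 0 0 40 0 0.2 0" --pt "0 0 0 50 0 0 0" --pt "0 -5 -10 45 0 0 0" --pt "0 -20 -44 10 0 0 0" --pt "0 -21 -47 0 0 0 0" --pt "0 -21 -47 0 0 0 0" --pt "0 -21 -47 0 0 0 0" --pt "0 -21 -47 0 0 0 0" --pt "0 0 0 0 0 0 0"

```text
time_s: 36.52
tcp_pos: [0.5029, -0.0319, 0.2064]
orientation: [0.764, 0.645, 0.001, 0.001]
contact_force: [-0.6, 0.3, -0.6]
gripper_width: 0.996
```

```bash
python3 - <<'E'
from h import *
st()
E
```

```text
t 36.525 tcp mm [502.9 -31.9 206.4] jaw deg -9.7 z axis [ 0.002 -0.    -1.   ] F [-0.6  0.3 -0.6] w mm 84.6 q [-0.19  0.35  1.88  0.    0.91 -0.03]
```

>>> carry_out --pt "0 -14 -38 0 0 0 0" --pt "0 -14 -36 0 0 0 0" --pt "0 -8 -18 -15 0 0 0" --pt "0 0 0 0 0 0 0" --pt "0 0 0 0 0 0 0"

```text
time_s: 37.15
tcp_pos: [0.4683, -0.124, 0.1922]
orientation: [0.764, 0.645, 0.002, 0.002]
contact_force: [-0.3, 1.0, 0.3]
gripper_width: 1.001
```

```bash
python3 - <<'E'
from h import *
st(); M=arm.camera_model("wrist");cv2.imwrite("pics/w20.png",arm.get_image("wrist"))
print(proj("wrist",(.4645,-.13,.1),M))
E
```

```text
t 37.15 tcp mm [ 468.3 -124.   192.2] jaw deg -9.6 z axis [ 0.006 -0.001 -1.   ] F [-0.3  1.   0.3] w mm 85.1 q [-0.4   0.34  1.94  0.    0.85 -0.23]
(np.float64(318.2414682250801), np.float64(207.95480725291253))
```

View pics/w20.png

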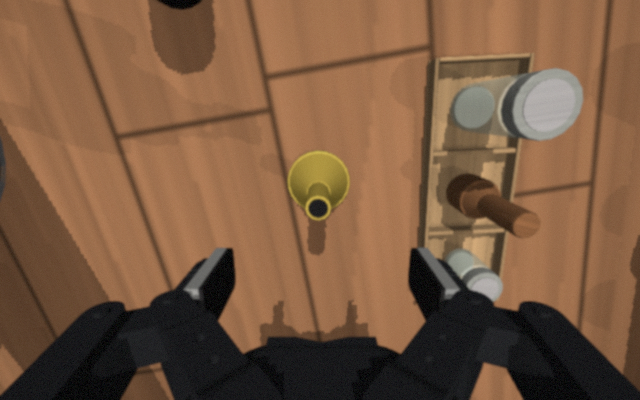

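The spout top is at (318,208), exactly as predicted. Tray3's kit stands as placed: tall jar (540,105), tamper (500,205), small jar (475,275).

>>> carry_out --pt "0 -4 -6 0 0 0.3 0" --pt "0 0 0 0 0 0 0" --pt "0 0 0 -30 0 0 0" --pt "0 0 0 -30 0 0 0" --pt "0 0 0 -30 0 0 0" --pt "0 0 0 -15 0 0 0" --pt "0 0 0 0 0 0 0" --pt "0 0 0 0 0 0 0"

```text
time_s: 38.2
tcp_pos: [0.4662, -0.1286, 0.0866]
orientation: [0.763, 0.647, 0.001, 0.002]
contact_force: [-0.4, -0.1, 0.1]
gripper_width: 1.003
```

```bash
python3 - <<'E'
from h import *
st()
E
```

```text
t 38.2 tcp mm [ 466.2 -128.6   86.6] jaw deg -9.4 z axis [ 0.005 -0.002 -1.   ] F [-0.4 -0.1  0.1] w mm 85.3 q [-0.41  0.51  2.05 -0.    0.58 -0.24]
```

>>> carry_out --pt "0 -2 -1.5 -14 0.1 0.3 0" --pt "0 0 0 -9 0 0 0" --pt "0 0 0 -2 0 0 0" --pt "0 0 0 0 0 0 0" --pt "0 0 0 0 0 0 0"

```text
time_s: 38.83
tcp_pos: [0.4646, -0.1304, 0.0611]
orientation: [0.763, 0.647, -0.0, 0.001]
contact_force: [-0.0, 0.6, -0.6]
gripper_width: 1.001
```

```bash
python3 - <<'E'
from h import *
st(); cv2.imwrite("pics/w21.png",arm.get_image("wrist"))
E
```

```text
t 38.825 tcp mm [ 464.6 -130.4   61.1] jaw deg -9.4 z axis [ 0.001 -0.001 -1.   ] F [-0.   0.6 -0.6] w mm 85.1 q [-0.41  0.56  2.06 -0.    0.52 -0.24]
```

View pics/w21.png

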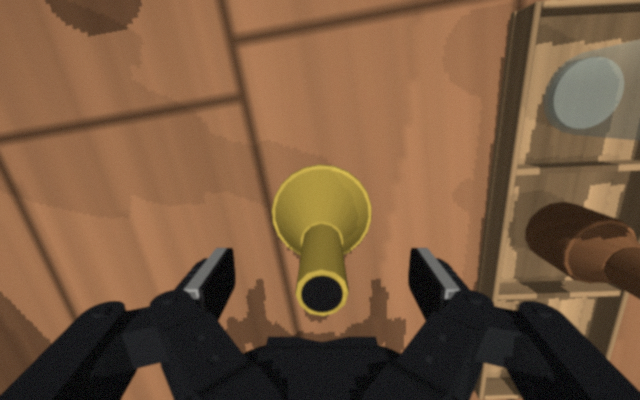

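The spout is centred between the pads at (322,290). Closing gently.

>>> carry_out --pt "80 0 0 0 0 0 0" --pt "140 0 0 0 0 0 0" --pt "200 0 0 0 0 0 0" --pt "230 0 0 0 0 0 0" --pt "230 0 0 0 0 0 0" --pt "230 0 0 0 0 0 0" --squeeze 25

```text
time_s: 39.62
tcp_pos: [0.4648, -0.1304, 0.0616]
orientation: [0.763, 0.647, 0.0, 0.001]
contact_force: [-0.3, -0.4, 0.1]
gripper_width: 0.252
```

>>> carry_out --pt "230 0 0 10 0 0 0" --pt "230 0 0 30 0 0 0" --pt "230 0 0 40 0 0 0" --pt "230 0 0 40 0 0 0" --pt "230 0 0 30 0 0 0" --pt "230 0 0 0 0 0 0"

```text
time_s: 40.38
tcp_pos: [0.4638, -0.13, 0.2191]
orientation: [0.763, 0.647, 0.0, 0.002]
contact_force: [0.5, -0.5, -1.1]
gripper_width: 0.252
```

```bash
python3 - <<'E'
from h import *
st(); cv2.imwrite("pics/w22.png",arm.get_image("wrist"))
E
```

```text
t 40.375 tcp mm [ 463.8 -130.   219.1] jaw deg -9.4 z axis [ 0.002 -0.002 -1.   ] F [ 0.5 -0.5 -1.1] w mm 21.4 q [-0.41  0.3   1.92 -0.    0.92 -0.24]
```

View pics/w22.png

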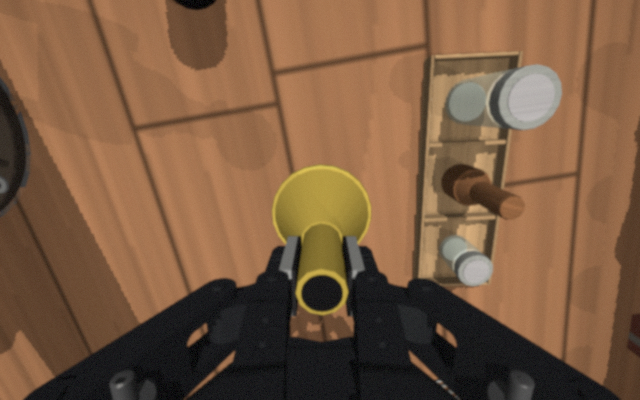

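>>> carry_out --pt "230 10 18 0 0 0 0" --pt "230 20 36 0 0 0 0" --pt "230 22 40 0 0 0 0" --pt "230 22 40 0 0 0 0" --pt "230 22 40 0 0 0 0" --pt "230 22 40 0 0 0 0" --pt "230 12 22 0 0 0 0" --pt "230 0 0 0 0 0 0" --pt "230 0 0 0 0 0 0"

```text
time_s: 41.55
tcp_pos: [0.5919, 0.1137, 0.2071]
orientation: [0.763, 0.646, -0.007, -0.005]
contact_force: [0.7, -0.5, -0.8]
gripper_width: 0.25
```

```bash
python3 - <<'E'
from h import *
st()
E
```

```text
t 41.55 tcp mm [591.9 113.7 207.1] jaw deg -9.5 z axis [-0.017 -0.001 -1.   ] F [ 0.7 -0.5 -0.8] w mm 21.2 q [0.08 0.49 1.63 0.   1.04 0.25]
```

>>> carry_out --pt "230 14 11 0 0.1 -1.0 0" --pt "230 0 0 0 0 0 0" --pt "230 0 0 -30 0 0 0" --pt "230 0 0 -35 0 0 0" --pt "230 0 0 -20 0 0 0" --pt "230 0 0 0 0 0 0" --pt "230 0 0 0 0 0 0"

```text
time_s: 42.42
tcp_pos: [0.6072, 0.1223, 0.1216]
orientation: [0.765, 0.644, 0.002, 0.001]
contact_force: [0.0, 0.4, 0.4]
gripper_width: 0.249
```

```bash
python3 - <<'E'
from h import *
st(); cv2.imwrite("pics/w23.png",arm.get_image("wrist"))
E
```

```text
t 42.425 tcp mm [607.2 122.3 121.6] jaw deg -9.8 z axis [ 0.004  0.001 -1.   ] F [0.  0.4 0.4] w mm 21.2 q [0.09 0.6  1.68 0.   0.85 0.26]
```

View pics/w23.png

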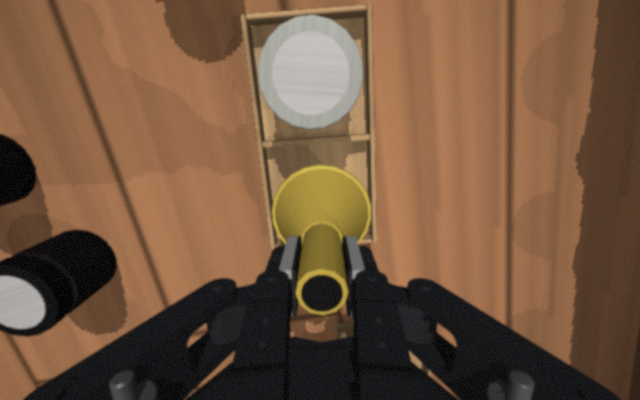

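The squat jar is centred in its bay at (310,72). The funnel hangs over the other bay, with the divider near row 141 and the near wall near row 242.

```bash
python3 - <<'E'
from h import *
im=cv2.imread("pics/w23.png")
cv2.imwrite("pics/w23c.png",cv2.resize(im[120:270,230:410],None,fx=4,fy=4,interpolation=cv2.INTER_CUBIC))
M=arm.camera_model("wrist")
for p in [(262,143),(370,137),(271,243),(375,240),(316,140)]: print(p,onz("wrist",*p,.022,M))
E
```

```text
(262, 143) [0.56722721 0.17673803]
(370, 137) [0.65447812 0.16656941]
(271, 243) [0.55520912 0.08879874]
(375, 240) [0.64765497 0.07569572]
(316, 140) [0.61094335 0.17165237]
```

View pics/w23c.png

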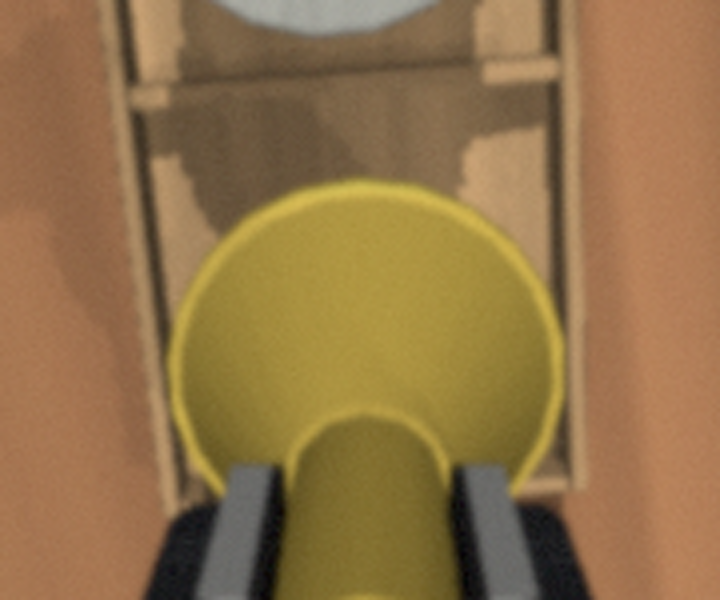

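>>> carry_out --pt "230 -1 2.5 0 0 0.25 0" --pt "230 0 0 0 0 0 0" --pt "230 0 0 -15 0 0 0" --pt "230 0 0 -14 0 0 0" --pt "230 0 0 0 0 0 0" --pt "230 0 0 0 0 0 0"

```text
time_s: 43.22
tcp_pos: [0.6063, 0.1251, 0.0918]
orientation: [0.765, 0.644, 0.001, 0.0]
contact_force: [0.0, -0.3, 0.5]
gripper_width: 0.251
```

```bash
python3 - <<'E'
from h import *
st(); cv2.imwrite("pics/w24.png",cv2.resize(arm.get_image("wrist")[100:270,210:430],None,fx=3.4,fy=3.4))
E
```

```text
t 43.225 tcp mm [606.3 125.1  91.8] jaw deg -9.8 z axis [ 0.002  0.001 -1.   ] F [ 0.  -0.3  0.5] w mm 21.3 q [0.1  0.64 1.7  0.   0.79 0.27]
```

View pics/w24.png

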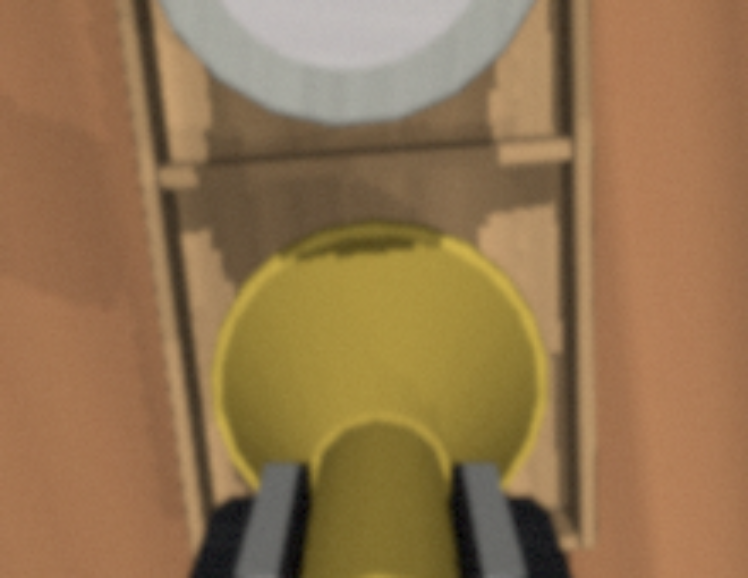

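The funnel is centred between the inner walls (190 to 562 in the crop, funnel 215 to 545). Lowering.

>>> carry_out --pt "230 0 0 -10 0 0 0" --pt "230 0 0 -7 0 0 0" --pt "230 0 0 -3 0 0 0" --pt "230 0 0 -2 0 0 0" --pt "230 0 0 0 0 0 0"

```text
time_s: 43.9
tcp_pos: [0.6064, 0.125, 0.0685]
orientation: [0.765, 0.644, 0.001, 0.0]
contact_force: [-0.3, 0.2, 0.3]
gripper_width: 0.248
```

>>> carry_out --pt "230 0 0 -1.5 0 0 0" --pt "230 0 0 -1 0 0 0" --pt "230 0 0 -1 0 0 0" --pt "230 0 0 -1 0 0 0" --pt "230 0 0 0 0 0 0"

```text
time_s: 44.52
tcp_pos: [0.6068, 0.1253, 0.0659]
orientation: [0.765, 0.644, 0.002, 0.001]
contact_force: [0.3, -0.5, -1.3]
gripper_width: 0.25
```

>>> carry_out --pt "230 0 0 -1 0 0 0" --pt "230 0 0 0 0 0 0"

```text
time_s: 44.78
tcp_pos: [0.6072, 0.1255, 0.0657]
orientation: [0.765, 0.644, 0.003, 0.001]
contact_force: [-0.1, -1.5, 0.8]
gripper_width: 0.249
```

>>> carry_out --pt "180 0 0 0 0 0 0" --pt "160 0 0 0 0 0 0" --pt "130 0 0 0 0 0 0" --pt "100 0 0 0 0 0 0" --pt "100 0 0 0 0 0 0"

```text
time_s: 45.4
tcp_pos: [0.6071, 0.1255, 0.065]
orientation: [0.765, 0.644, 0.002, 0.001]
contact_force: [-0.5, -0.1, -0.4]
gripper_width: 0.612
```

```bash
python3 - <<'E'
from h import *
st(); cv2.imwrite("pics/w25.png",arm.get_image("wrist"))
E
```

```text
t 45.4 tcp mm [607.1 125.5  65. ] jaw deg -9.8 z axis [ 0.005  0.002 -1.   ] F [-0.5 -0.1 -0.4] w mm 52.0 q [0.1  0.68 1.72 0.   0.74 0.27]
```

View pics/w25.png

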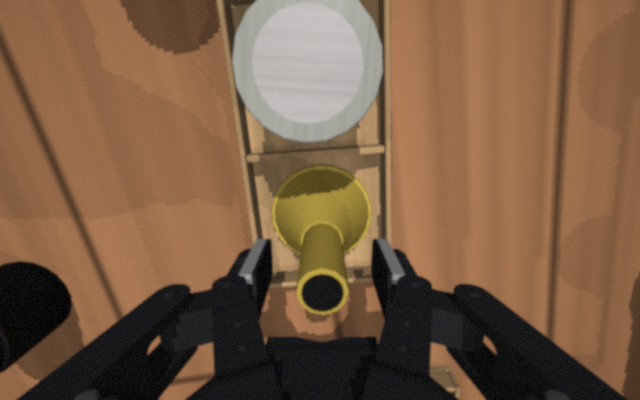

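The funnel stands spout up in its bay, with the pads clear of it. I'll retreat up and back, then do the final check.

>>> carry_out --pt "100 0 0 25 0 0 0" --pt "100 0 0 40 0 0 0" --pt "100 0 0 50 0 0 0" --pt "100 0 0 50 0 0 0" --pt "100 -25 -10 30 0 0 0" --pt "100 -40 -10 0 0 0 0" --pt "100 -40 -10 0 0 0 0" --pt "100 0 0 0 0 0 0" --pt "100 0 0 0 0 0 0"

```text
time_s: 46.58
tcp_pos: [0.4983, 0.0946, 0.2663]
orientation: [0.765, 0.644, 0.003, 0.001]
contact_force: [-0.0, 0.1, -0.1]
gripper_width: 0.607
```

```bash
python3 - <<'E'
from h import *
st(); 
s=arm.get_image("scene");t=arm.get_image("top")
cv2.imwrite("pics/sf.png",cv2.resize(s[130:330,110:530],None,fx=1.9,fy=1.9,interpolation=cv2.INTER_CUBIC)); cv2.imwrite("pics/tf.png",cv2.resize(t[130:260,150:470],None,fx=2.5,fy=2.5,interpolation=cv2.INTER_CUBIC))
E
```

```text
t 46.575 tcp mm [498.3  94.6 266.3] jaw deg -9.8 z axis [ 0.006  0.002 -1.   ] F [-0.   0.1 -0.1] w mm 51.6 q [0.06 0.28 1.8  0.   1.05 0.23]
```

View pics/sf.png

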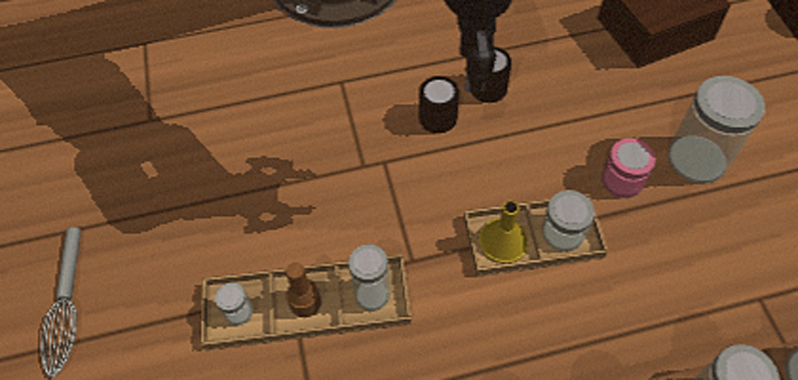

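View pics/tf.png

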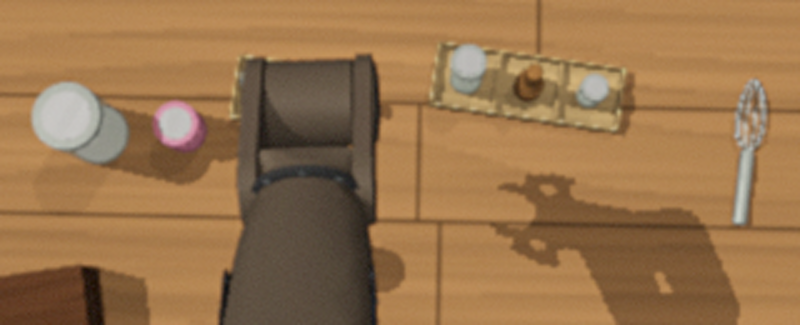

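All five items stand upright in their bays: small jar (233,302), tamper (302,290), tall jar (370,278), funnel (503,235) and squat jar (567,222) in the scene crop. The whisk, big jar, and black and pink jars look unmoved, and the robot touches nothing.

```bash
python3 - <<'E'
from bench import arm
print(arm.finish_job())
E
```

```text
the job is handed in; nothing more can be done
None
```

Both kits are made up and handed in at about 47 s of the 128 s allowed.

- **Pickling kit (three-bay tray):** the tamper is in the middle bay, the tall jar in the +y end bay and the small jar in the -y end bay.
- **Jam kit (two-bay tray):** the squat jar is in the +y bay and the funnel, spout up, in the -y bay.
- **Setting down:** I lowered each piece in steps until the arm stopped within about 1 mm of the expected floor contact. I released each one slowly, and none dropped or tipped.

**Last checks:** the final scene picture shows all five pieces upright in their bays. The whisk, the big jar and the black and pink look-alikes appear where they were. The gripper is clear, reading about 0 N.

**Limits of the checks:** in the final top picture the arm hid the two-bay tray, so that tray rests on the scene picture and the wrist pictures. The bystanders were compared by eye only. The cameras disagreed by up to about 5 mm, on the two-bay tray's position, well inside the bay clearances. No check failed.

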